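# Fit a starter drive onto its splined shaft and hold it against the return spring

### The job

Stand the starter's splined shaft in the square nest of the holding block, its flange fully down on the nest floor. Then slide the starter drive over the shaft end, pinion upwards, turn it until its keys mesh with the shaft splines, push it fully home against the return spring so that the retaining-ring groove near the shaft end stands clear above the pinion, and finish still gripping the drive and holding it pressed there, ready for the ring. Leave the brass nuts, the grey rubber post cover and the green probe where they lie.

Things in the scene. Friction and masses are not known exactly. Their poses are not given: they have to be found in the camera images.
- nest (a point): Centre of the floor of the square nest in the holding block, a bare aluminium block 110 x 110 x 26 mm screwed to the bench. Nest 63 x 63 mm, 12 mm deep, its mouth sloped outwards by 4 mm over the top 6 mm as a lead-in; its floor is 14 mm above the bench. x and y run parallel to the nest's sides, z up. The block cannot move.
- shaft_center (a point): Half-way up (57 mm) the steel starter shaft, 114 mm tall, about 0.6 kg, standing on its square flange 60 x 60 x 12 mm, whose sides are parallel to this x and y; z up. The flange fits the nest in any quarter turn and is then flush with the block's top. Plain round shaft, 15 mm across, from 60 to 114 mm above the underside: grip it there, any yaw. Dark ring groove at 107 mm; end tapered.
- drive_center (a point): Half-way up (36 mm) the steel starter drive, 72 mm tall, about 0.42 kg, standing pinion up, z up. Clutch body 56 mm across up to 34 mm, neck 30 mm across to 42 mm, pinion above. Bored through: 18 mm in pinion and neck, 29 mm in the clutch, where six keys, 4 mm wide, bottom 16 mm, leave 20 mm across. Keys at 0, 60, 120.. degrees from this x, below every second pinion tooth.
- collar (a joint): How far (m) the return spring's collar is pressed down: 0 free, 0.010 fully home on its stop. The spring pushes up with 5.4 N at 0, rising evenly to 14.4 N at 0.010; the drive's weight alone does not press it. The ring groove is clear above the pinion once this exceeds 0.0055.
- nut_a: Brass hex flange nut, 25 mm across, 12 mm high, loose on the bench; origin at the centre of its underside. Bystander.
- nut_b: A second brass nut, the same. Bystander.
- cover: Grey rubber battery-post cover, a cap 42 mm across its rim, 37 mm high, standing on its rim; origin at the centre of its underside. Bystander.
- probe: Green plastic tester probe body with a steel tip, lying flat, 150 mm long along its x, 22 mm wide, 18 mm high; origin on the underside in the middle of its body. Bystander.
- shaft_splines (a point): On the shaft's axis at the top of its six straight splines, 60 mm above its underside. Splines 26 mm across the tips, 18 mm at the root, 4.5 mm wide, at 0, 60, 120.. degrees from this x (same axes as shaft_center). They run down to and through the spring collar, a ring 48 mm across whose top is 40 mm above the underside when free.
- drive_pinion (a point): Middle of the drive's pinion, 57 mm above its underside: 38 mm across the tips, 12 teeth, 30 mm tall (42 to 72 mm). Grip it here, any yaw. The drive meshes when its x is 30 degrees (mod 60) from the shaft's x, about 6 degrees of play; unmeshed it stops on the spline tops, underside 60 mm above the shaft's underside; meshed it slides on to the collar at 40 mm.
Things that resemble listed ones, but are neither listed nor needed, are in the scene too. What is shaped like the part that bears shaft_center but orange is not meant. Of the things that look like the part that bears nest, the smaller one is meant.

How it is judged:
On the way, in this order (a step that is already met when the one before it is completed fails the run):
1. the shaft stands in the nest, its flange fully down on the floor (horizontal distance between shaft_center and nest below 0.004 m and z of shaft_center in the frame of nest between 0.054 and 0.0595 m and angle between shaft_center's own z axis and vertical below 0.06 rad), for 0.2 s.
2. the drive is on the shaft with its keys in mesh (at least 8 mm down the splines) (all of step 1 and horizontal distance between drive_center and shaft_center below 0.004 m and angle between the z axis of drive_center and the z axis of shaft_center, either way round below 0.08 rad and z of drive_center in the frame of shaft_center below 0.031 m), for 0.1 s.
At the end, for the whole second after the job is handed in: For the last second: shaft upright in the nest (4 mm of centre, flange within 2.5 mm of the floor, tilt under 0.06 rad); drive coaxial (4 mm, 0.08 rad) and meshed, pressing with over 5 N; collar pressed over 6 mm; fingers on the drive with over 2 N (all of step 1 and horizontal distance between drive_center and shaft_center below 0.004 m and angle between the z axis of drive_center and the z axis of shaft_center, either way round below 0.08 rad and value of joint collar above 0.006 m and z of drive_center in the frame of shaft_center below 0.0145 m and contact force between drive and shaft above 5 N and contact force between the fingers and drive above 2 N); the arm keeps its last pose, push and grip.
It fails at once if nut_a is shoved aside (more than 30 mm) (distance of nut_a from where it was at the start of the episode above 0.03 m).
It fails at once if nut_b is shoved aside (more than 30 mm) (distance of nut_b from where it was at the start of the episode above 0.03 m).
It fails at once if cover is shoved aside (more than 30 mm) (distance of cover from where it was at the start of the episode above 0.03 m).
It fails at once if probe is shoved aside (more than 30 mm) (distance of probe from where it was at the start of the episode above 0.03 m).
It also fails if it takes over 64 s, if anything falls off the work surface, if the arm or the gripper's body presses on something with over 40 N, if the wrist force passes 120 N, or if a joint passes its speed limit or range.

### The arm

A 6-joint arm with a two-finger parallel gripper is mounted at the origin on the work surface. World frame = base frame: x ahead of the robot, y to its left, z up, the work surface at z = 0. Lengths are in m, angles in rad, forces in N, time in s.
With the tool pointing down it reaches from about 0.425 to 0.95 m from the base axis. Payload 3.5 kg.
Tool frame: the origin (TCP) lies between the finger pads; the fingertips stand 11 mm ahead of it and the grasp point (between the pads) lies 8 mm behind it (ctrl.tcp_to_tips is the distance from the TCP to the fingertips, in m); z points along the fingers, y is the direction in which the jaws open and shut (so a half turn about z gives the same grasp; the last joint's range is limited). The gripper opens to 85 mm and grips with 20 to 120 N. Pads are 22 mm wide; open, the fingers measure 114 mm over their backs; the gripper's body (76 mm by 85 mm) begins 54 mm behind the grasp point. The pads swing forward as they close: fully open they stand 13 mm farther back than shut.
Start: joints at [1.04, 0.286, 1.577, -0, 1.279, -0.15], TCP at [0.251, 0.627, 0.242] pointing down, gripper open.
Joint ranges: [-2.77, 2.77], [-0.9, 2.22], [0.21, 2.48], [-1.53, 4.67], [0.24, 2.81], [-2.84, 2.84]. Speed limits (rad/s): [2.79, 2.79, 3.14, 3.14, 3.14, 3.14].

### API

Orientations are given as a unit quaternion [x, y, z, w].
In Python, from plant import monitor, vision, workorder, ctrl gives the robot as it stands.
- The arm moves only by the tool jog_arm, never from a script. Its argument "series" is a list of rows, each a list of 4 numbers: the shift along the tool's x, y, z in m, then the turn about the tool's z in rad. In form: [[tx, ty, tz, spin], ...]. A call has exactly 8 rows; each row shifts and turns the pose as measured when the row begins, along the tool's axes as they then stand; what a row does not reach is not made up. A row lasts 1/12 s, in which the tool goes at most 41.7 mm and 7.16 degrees, less where a joint would pass 70% of its speed; a pose out of reach is approached as far as the arm can. A call is refused whole if a number of a shift passes 0.0417 or a number of a turn 0.125, either way. A call with a gripper value outside its range is refused whole. "grip" is the finger opening in m, from 0 to 0.0854, set as the call begins (left out, the last holds). The fingers move at their own pace and stop on an object; "grip_force" is the grip in N (left out, the last holds). Time passes only in rows, so rows that do not move let the fingers close, or fill a call up. It gives the time, the measured TCP pose, the force and the opening at its end, in the units of the state.
- monitor.get_state(): the state, without advancing time (a new reading comes with each control period).
- vision.read_camera(name): name is "side" or "top" or "wrist"; returns the picture (384x512x3 uint8, red, green, blue); there is no depth.
- vision.get_calibration(name): a dict with "vfov" (degrees; the focal length in pixels is half the picture's height over the tangent of half this angle, whatever the lens; pixels are square), "cx", "cy" (the principal point, pixels), "R" (3x3) and "t" (3): a world point X has camera coordinates R X + t. Camera axes: x right, y down, z forward; pixel columns grow to the right and rows downward; lengths in m; the calibration is good to about 2 mm. The wrist camera is an equidistant fisheye: a pixel r from the principal point sees the ray r / f radians off the axis. A picture is of the moment at which its call begins: read the wrist's pose just before it. get_calibration takes no time and is no camera call; for the wrist camera it gives the pose at the moment of the call.
- workorder.sign_off(): hands the job in, once; it reports no verdict.
The state is a dict: "time": time; "qpos": joint angles; "dq": joint speeds; "joint_efforts": joint torques, N m; "eef_pos": TCP position; "tcp_rot": TCP orientation; "contact_force": force on the tool from outside, world axes, zero at the start; "wrist_torque": the same for the moment, N m; "opening": opening from 0.0 (shut) to 1.0 (fully open).
Only numpy, scipy, OpenCV 4.12 (cv2) and the standard library are available. Lean on these libraries where they do the work, as an engineer would, in place of code of your own. Each camera call takes 0.05 s, during which the arm holds its last target.

## Working session

There is one attempt and no reset: what is moved stays moved. The work goes in short steps, Python scripts to look and compute and a tool call to move; the robot and the scene stay as the last step left them, time stands still between calls to the robot, and variables do not carry over. Pictures are saved under pics/ and viewed, and the job is handed in when it is done.

Besides the shell and the picture viewer there is one more tool, called by a JSON object that holds its "op" and its "data". jog_arm: Moves the arm, as the interface text tells. Its arguments: {"type":"object","properties":{"series":{"type":"array","items":{"type":"array","items":{"type":"number"}}},"grip":{"type":"number"},"grip_force":{"type":"number"}},"required":["series"]}

```bash
ls; mkdir -p pics; python3 - <<'E'
from plant import monitor, vision, workorder, ctrl
import cv2, json
for n in ["side","top","wrist"]:
    c=vision.get_calibration(n); print(n,c)
    im=vision.read_camera(n); cv2.imwrite(f"pics/{n}0.png",im[:,:,::-1])
print(monitor.get_state())
E
```

```text
pics
side {'vfov': 48.52797781354295, 'cx': 259.4166331852362, 'cy': 186.2732659795857, 'R': array([[ 0.91758969, -0.39718225, -0.01659606],
       [-0.28720056, -0.63348331, -0.71848085],
       [ 0.27485451,  0.66403702, -0.69534871]]), 't': array([-0.50859955,  0.25045077,  0.91465268])}
top {'vfov': 51.70794710908739, 'cx': 253.20262536459407, 'cy': 193.25352455804847, 'R': array([[-0.01776508, -0.99899949, -0.0410416 ],
       [-0.99850956,  0.01984506, -0.05084116],
       [ 0.05160477,  0.04007723, -0.9978631 ]]), 't': array([0.06579481, 0.55015294, 0.88710798])}
wrist {'vfov': 65.70646984690485, 'cx': 256.81752974928656, 'cy': 186.9978098412805, 'R': array([[ 0.3718184 ,  0.92830448, -0.00136939],
       [ 0.88231927, -0.35294041,  0.31136115],
       [ 0.28855464, -0.11697804, -0.95029067]]), 't': array([-0.67353147, -0.04101822,  0.37953874])}
{'time': 0.15, 'qpos': array([ 1.03997942e+00,  2.86993139e-01,  1.57782611e+00,  3.88856426e-06,
        1.27858229e+00, -1.50016368e-01]), 'dq': array([ 0.00024458, -0.0024919 , -0.00449546,  0.00144959,  0.00207532,
       -0.00115533]), 'joint_efforts': array([ 1.31647710e-03, -4.06597388e+01, -2.93143612e+01, -1.18591024e-04,
        3.92618080e-03,  1.49841579e-06]), 'eef_pos': array([0.25060922, 0.62623652, 0.24125217]), 'tcp_rot': array([ 1.89252418e-01,  9.81928054e-01, -8.51922527e-04, -3.03730497e-04]), 'contact_force': array([-0.58939554, -0.10543145,  0.73450428]), 'wrist_torque': array([ 0.01144773, -0.01798274, -0.00567393]), 'opening': 1.0017305465893998}
```

View pics/side0.png

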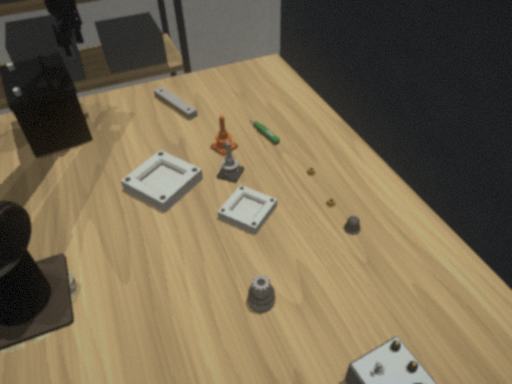

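View pics/top0.png

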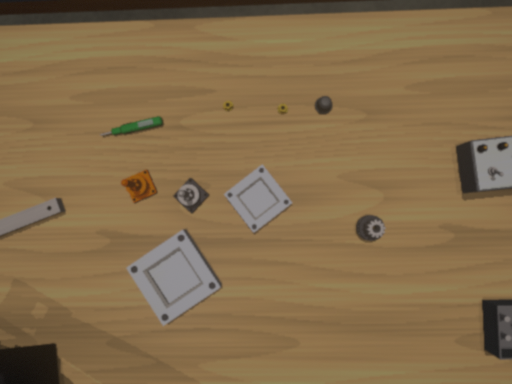

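View pics/wrist0.png

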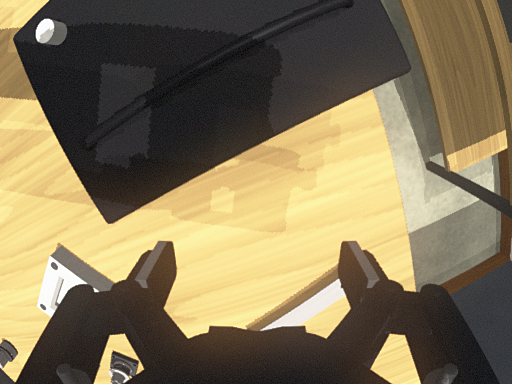

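Side view: the grey shaft is at (230,165) and the orange look-alike at (222,138). The small block is at (248,208) and the large one at (162,180). The drive is at (261,293). In the top view the same things are at shaft (190,195), orange (139,186), small block (258,198), large block (174,277) and drive (371,228). I'll confirm these in enlarged crops.

```bash
python3 - <<'E'
import cv2, numpy as np
t=cv2.imread("pics/top0.png"); s=cv2.imread("pics/side0.png")
def crop(im,x,y,w,h,k,name):
    cv2.imwrite(name,cv2.resize(im[y:y+h,x:x+w],None,fx=k,fy=k,interpolation=cv2.INTER_CUBIC))
crop(t,165,155,130,90,6,"pics/t_block.png")   # origin 165,155 x6
crop(t,345,205,50,45,12,"pics/t_drive.png")
crop(s,205,110,80,130,4.5,"pics/s_shaft.png")
E
```

```text
(no output)
```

View pics/t_block.png

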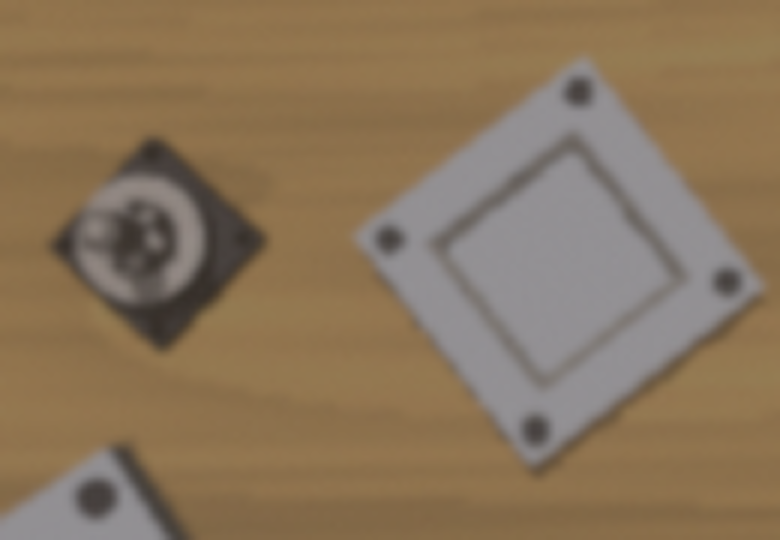

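View pics/t_drive.png

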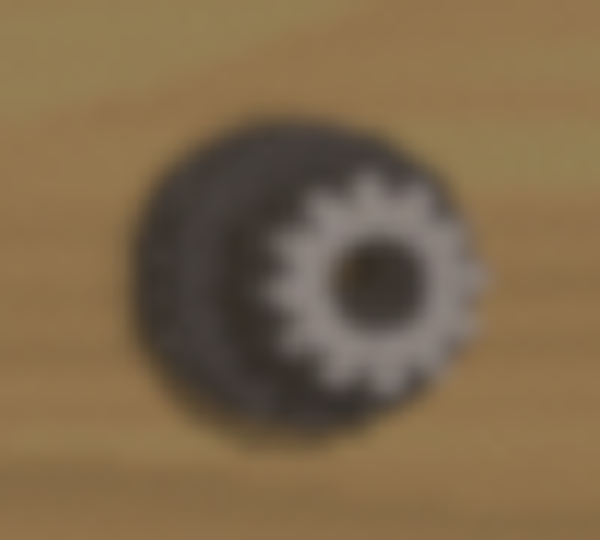

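View pics/s_shaft.png

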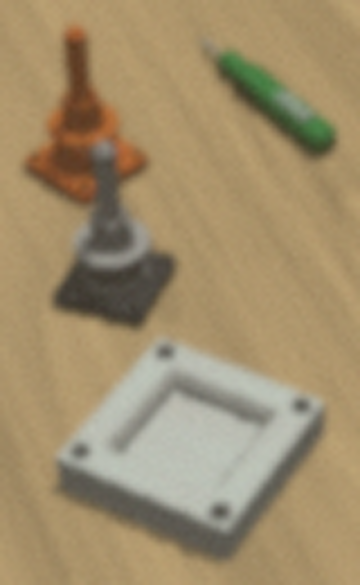

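The crops confirm it: steel-grey shaft, not the orange one, and the smaller bare block with the square pocket. Now I'll work out the poses.

```bash
cat > h.py <<'E'
import numpy as np, cv2
from scipy.optimize import least_squares
from plant import monitor, vision
def K(c):
    f=192/np.tan(np.radians(c['vfov']/2)); return f
def ray(c,px,fish=False):
    f=K(c); v=np.array([px[0]-c['cx'],px[1]-c['cy']])
    if fish:
        r=np.hypot(*v); th=r/f; d=np.array([*(np.sin(th)*v/max(r,1e-9)),np.cos(th)])
    else: d=np.array([v[0]/f,v[1]/f,1.])
    R=np.array(c['R']); return -R.T@np.array(c['t']), R.T@d
def at_z(c,px,z,fish=False):
    o,d=ray(c,px,fish); return o+d*(z-o[2])/d[2]
def proj(c,X,fish=False):
    q=np.array(c['R'])@np.array(X)+np.array(c['t']); f=K(c)
    if fish:
        r=np.hypot(q[0],q[1]); th=np.arctan2(r,q[2]); return np.array([c['cx']+f*th*q[0]/r,c['cy']+f*th*q[1]/r])
    return np.array([c['cx']+f*q[0]/q[2],c['cy']+f*q[1]/q[2]])
def square(c,pts,z,fish=False):
    P=np.array([at_z(c,p,z,fish)[:2] for p in pts]); m=P.mean(0)
    s=[np.linalg.norm(P[i]-P[(i+1)%len(P)]) for i in range(4)]
    e=[np.degrees(np.arctan2(*(P[(i+1)%4]-P[i])[::-1]))%90 for i in range(4)]
    print('centre',m.round(4),'sides',np.round(s,4),'yaw mod 90',np.round(e,1)); return m
def snap(n,name):
    c=vision.get_calibration(n); im=vision.read_camera(n)[:,:,::-1]; cv2.imwrite(f'pics/{name}.png',im)
    import pickle; pickle.dump(c,open(f'pics/{name}.pkl','wb')); return c,im
E
python3 - <<'E'
from h import *
c=vision.get_calibration('top')
f=lambda L:[(x/6+165-.4,y/6+155-.4) for x,y in L]
square(c,f([(586,57),(353,237),(537,467),(764,285)]),.026)
square(c,f([(573,137),(434,244),(545,383),(686,277)]),.020)
square(c,f([(154,140),(55,243),(163,348),(264,239)]),.012)
print(at_z(c,(376.1,228.35),.072))
print('tip',at_z(c,f([(98,228)])[0],.114))
s=vision.get_calibration('side')
g=lambda x,y:(x/4.5+205-.4,y/4.5+110-.4)
print('side tip',at_z(s,g(104,148),.114))
square(s,[g(*p) for p in [(168,343),(60,462),(233,528),(323,405)]],.026)
print('drive side',at_z(s,(261,280),.072))
print(monitor.get_state()['eef_pos'])
E
```

```text
centre [0.5396 0.0447] sides [0.1108 0.1105 0.1086 0.1085] yaw mod 90 [36.6 37.8 37.6 36.7]
centre [0.5402 0.045 ] sides [0.0663 0.0672 0.0664 0.0679] yaw mod 90 [36.5 37.7 35.9 37.7]
centre [0.5503 0.1986] sides [0.0548 0.0583 0.0568 0.0573] yaw mod 90 [45.1 45.2 46.2 47.2]
[ 0.46951406 -0.20356431  0.072     ]
tip [0.55046684 0.1992316  0.114     ]
side tip [0.55117302 0.19760414 0.114     ]
centre [0.5424 0.0429] sides [0.1097 0.1077 0.1038 0.1036] yaw mod 90 [35.3 39.5 37.4 36.4]
drive side [ 0.47255343 -0.19987718  0.072     ]
[0.25060922 0.62623652 0.24125217]
```

{"op": "jog_arm", "data": {"series": [[-0.031,-0.0204,0,0],[-0.031,-0.0204,0,0],[-0.031,-0.0204,0,0],[-0.031,-0.0204,0,0],[-0.031,-0.0204,0,0],[-0.031,-0.0204,0,0],[-0.031,-0.0204,0,0],[-0.031,-0.0204,0,0]], "grip": 0.0854, "grip_force": 60}}

```text
time: 0.82
eef_pos: [0.4205, 0.378, 0.2366]
tcp_rot: [0.182, 0.983, -0.002, -0.003]
contact_force: [1.3, -0.3, 0.9]
opening: 0.999
```

```bash
cat >> h.py <<'E'
from scipy.spatial.transform import Rotation as Rot
def togo(x,y,z=None):
    s=monitor.get_state(); p=s['eef_pos']; R=Rot.from_quat(s['tcp_rot']).as_matrix()
    d=np.array([x,y,p[2] if z is None else z])-p
    print('t',round(s['time'],2),'p',p.round(4),'xaxis',R[:,0].round(3),'z',R[:,2].round(3),'tool delta',(R.T@d).round(4),'F',s['contact_force'].round(1),'op',round(s['opening'],3))
E
python3 - <<'E'
from h import *
togo(.5505,.1985)
E
```

```text
t 0.82 p [0.4205 0.378  0.2366] xaxis [-0.933  0.359  0.004] z [-0.006 -0.003 -1.   ] tool delta [-0.1857 -0.1209 -0.0002] F [ 1.3 -0.3  0.9] op 0.999
```

{"op": "jog_arm", "data": {"series": [[-0.031,-0.02,0,0],[-0.031,-0.02,0,0],[-0.031,-0.02,0,0],[-0.031,-0.02,0,0],[-0.031,-0.02,0,0],[-0.02,-0.014,0,0],[-0.01,-0.006,0,0],[0,0,0,0]]}}

```text
time: 1.48
eef_pos: [0.5567, 0.1831, 0.2342]
tcp_rot: [0.186, 0.982, -0.003, -0.003]
contact_force: [1.0, -0.2, -0.8]
opening: 0.998
```

```bash
python3 - <<'E'
from h import *
togo(.5505,.1985)
snap('wrist','w1')
im=cv2.imread('pics/w1.png'); cv2.imwrite('pics/w1b.png',cv2.resize(im,None,fx=1.5,fy=1.5))
c=vision.get_calibration('wrist')
print(proj(c,[.5505,.1985,.114],True),proj(c,[.54,.045,.014],True))
E
```

```text
t 1.48 p [0.5567 0.1831 0.2342] xaxis [-0.931  0.366  0.005] z [-0.008 -0.005 -1.   ] tool delta [ 0.0114  0.012  -0.    ] F [ 1.  -0.2 -0.8] op 0.998
[271.42345365 172.87094448] [154.3185678  187.61340276]
```

View pics/w1b.png

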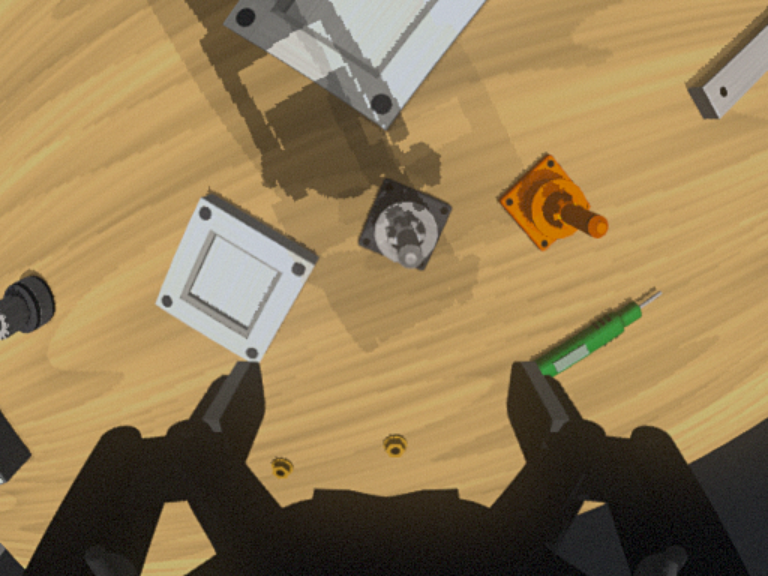

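Wrist view: shaft tip at about (273,171), against a prediction of (271,173). Small block centre is at about (157,185) and the orange look-alike is to the right. I'll enlarge to refine.

```bash
python3 - <<'E'
import cv2
im=cv2.imread('pics/w1.png')
a=cv2.resize(im[115:185,230:310],None,fx=8,fy=8,interpolation=cv2.INTER_CUBIC); cv2.imwrite('pics/w1s.png',a)
a=cv2.resize(im[122:248,95:220],None,fx=4.7,fy=4.7,interpolation=cv2.INTER_CUBIC); cv2.imwrite('pics/w1n.png',a)
E
```

```text
(no output)
```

View pics/w1s.png

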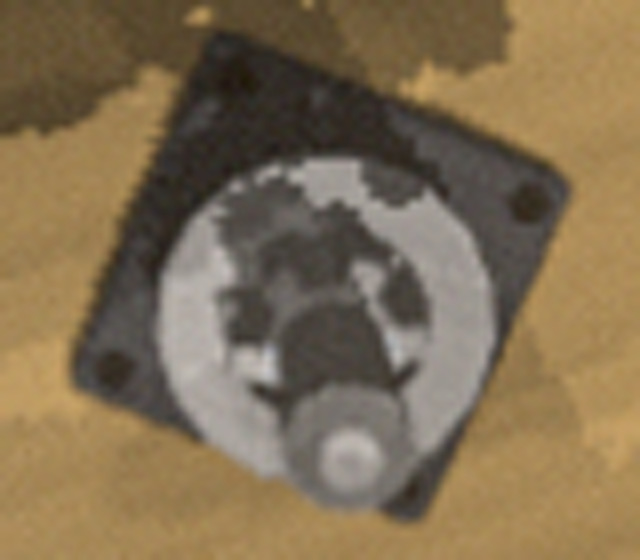

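View pics/w1n.png

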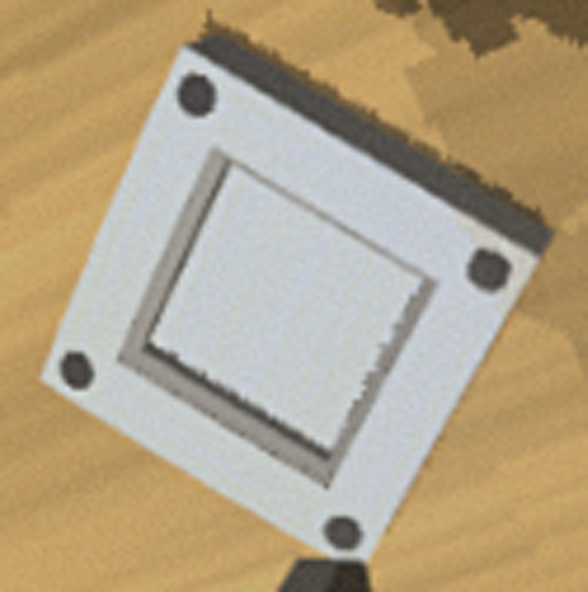

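```bash
python3 - <<'E'
from h import *
import pickle
c=pickle.load(open('pics/w1.pkl','rb'))
a=lambda x,y:((x+.5)/8-.5+230,(y+.5)/8-.5+115)
b=lambda x,y:((x+.5)/4.7-.5+95,(y+.5)/4.7-.5+122)
square(c,[a(*p) for p in [(215,35),(572,190),(410,520),(75,385)]],.012,True)
print('tip',at_z(c,a(352,452),.114,True))
square(c,[b(*p) for p in [(185,45),(540,258),(370,560),(42,378)]],.026,True)
square(c,[b(*p) for p in [(215,150),(438,283),(328,488),(118,358)]],.026,True)
E
```

```text
centre [0.5511 0.1994] sides [0.0585 0.0571 0.056  0.0576] yaw mod 90 [45.5 44.2 46.  46.7]
tip [0.55050139 0.1998365  0.114     ]
centre [0.54   0.0466] sides [0.1093 0.1039 0.11   0.1093] yaw mod 90 [36.5 37.  39.3 36.6]
centre [0.541  0.0451] sides [0.0694 0.07   0.0705 0.0692] yaw mod 90 [36.8 36.8 36.1 35.8]
```

{"op": "jog_arm", "data": {"series": [[0.004,0.0045,0.005,0],[0.004,0.0045,0.01,0],[0.0037,0.0045,0.015,0],[0,0,0.015,0],[0,0,0.015,0],[0,0,0.015,0],[0,0,0.008,0],[0,0,0,0]]}}

```text
time: 2.2
eef_pos: [0.5388, 0.2163, 0.143]
tcp_rot: [0.178, 0.984, -0.002, -0.007]
contact_force: [-0.3, -0.1, -0.0]
opening: 1.002
```

```bash
python3 - <<'E'
from h import *
togo(.5506,.1996,.080)
snap('wrist','w2')
E
```

```text
t 2.2 p [0.5388 0.2163 0.143 ] xaxis [-0.937  0.35   0.012] z [-0.014 -0.002 -1.   ] tool delta [-0.0177 -0.0111  0.0629] F [-0.3 -0.1 -0. ] op 1.002
```

View pics/w2.png

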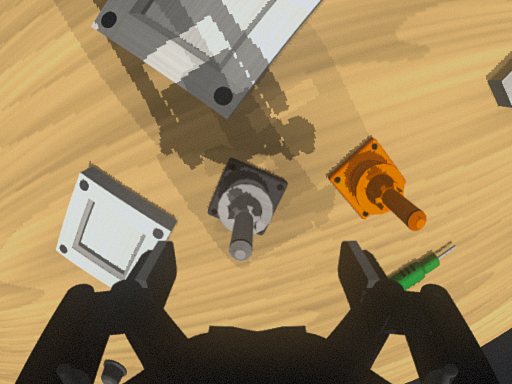

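{"op": "jog_arm", "data": {"series": [[-0.004,-0.002,0,0],[-0.004,-0.003,0,0],[-0.004,-0.003,0,0],[-0.003,-0.002,0,0],[0,0,0,0],[0,0,0,0],[0,0,0,0],[0,0,0,0]]}}

```text
time: 2.92
eef_pos: [0.5534, 0.2014, 0.1488]
tcp_rot: [0.178, 0.984, -0.0, -0.002]
contact_force: [-0.3, 0.2, -0.0]
opening: 1.003
```

```bash
python3 - <<'E'
from h import *
togo(.5506,.1996,.080); print(monitor.get_state()['dq'].round(4))
E
```

```text
t 2.92 p [0.5534 0.2014 0.1488] xaxis [-0.937  0.349  0.004] z [-0.004  0.    -1.   ] tool delta [ 0.0017 -0.0026  0.0688] F [-0.3  0.2 -0. ] op 1.003
[-0.0059 -0.0035 -0.002   0.0008 -0.0006  0.0006]
```

{"op": "jog_arm", "data": {"series": [[0.0008,-0.001,0.004,0],[0.0006,-0.001,0.008,0],[0,0,0.01,0],[0,0,0.01,0],[0,0,0.01,0],[0,0,0.01,0],[0,0,0.006,0],[0,0,0.003,0]]}}

```text
time: 3.58
eef_pos: [0.5496, 0.2, 0.0803]
tcp_rot: [0.177, 0.984, -0.001, -0.003]
contact_force: [-0.1, 0.2, 0.3]
opening: 1.0
```

```bash
python3 - <<'E'
from h import *
togo(.5506,.1996,.080); print(monitor.get_state()['dq'].round(4))
snap('wrist','w3')
E
```

```text
t 3.58 p [0.5496 0.2    0.0803] xaxis [-0.937  0.349  0.006] z [-0.006  0.    -1.   ] tool delta [-0.0011  0.      0.0003] F [-0.1  0.2  0.3] op 1.0
[ 0.0005  0.0721  0.0222 -0.0018 -0.074  -0.0005]
```

View pics/w3.png

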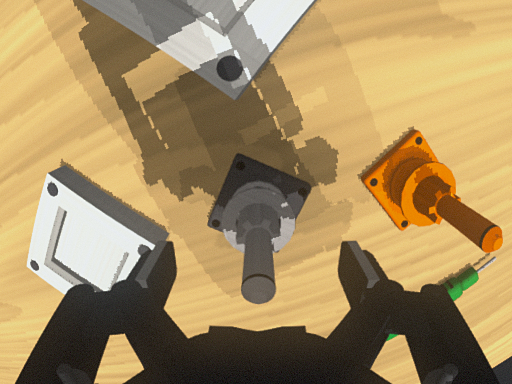

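The shaft is between the jaws, with its tip at (258,290). Closing.

{"op": "jog_arm", "data": {"series": [[0,0,0,0],[0,0,0,0],[0,0,0,0],[0,0,0,0],[0,0,0,0],[0,0,0,0],[0,0,0,0],[0,0,0,0]], "grip": 0.0, "grip_force": 80}}

```text
time: 4.3
eef_pos: [0.5504, 0.2003, 0.0811]
tcp_rot: [0.177, 0.984, 0.0, -0.002]
contact_force: [0.7, -0.0, -2.4]
opening: 0.153
```

```bash
python3 - <<'E'
from h import *
togo(.5506,.1996,.080); print(monitor.get_state()['dq'].round(4))
E
```

```text
t 4.3 p [0.5504 0.2003 0.0811] xaxis [-0.937  0.349  0.004] z [-0.004  0.001 -1.   ] tool delta [-0.0004 -0.0006  0.0011] F [ 0.7 -0.  -2.4] op 0.153
[ 0.0001 -0.0009 -0.0001 -0.001  -0.0049  0.0011]
```

{"op": "jog_arm", "data": {"series": [[0,0,-0.004,0],[0,0,-0.008,0],[0,0,-0.01,0],[0,0,-0.01,0],[0,0,-0.01,0],[0,0,-0.006,0],[0,0,-0.003,0],[0,0,0,0]]}}

```text
time: 4.97
eef_pos: [0.5463, 0.1995, 0.1327]
tcp_rot: [0.177, 0.984, -0.002, -0.007]
contact_force: [-0.2, 0.0, -5.1]
opening: 0.156
```

```bash
python3 - <<'E'
from h import *
togo(.5405,.0453,.14); print(monitor.get_state()['dq'].round(4))
snap('wrist','w4')
E
```

```text
t 4.97 p [0.5463 0.1995 0.1327] xaxis [-0.937  0.349  0.013] z [-0.015 -0.001 -1.   ] tool delta [-0.0482 -0.1466 -0.007 ] F [-0.2  0.  -5.1] op 0.156
[-0.0015 -0.0098 -0.0024 -0.0011 -0.0005 -0.0015]
```

View pics/w4.png

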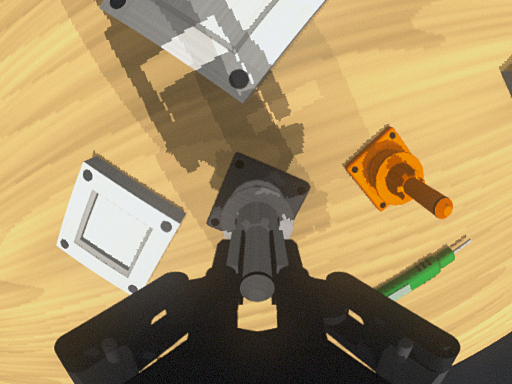

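{"op": "jog_arm", "data": {"series": [[-0.003,-0.01,0,0],[-0.007,-0.022,0,0],[-0.009,-0.027,0,0],[-0.009,-0.027,0,0],[-0.009,-0.027,0,0],[-0.005,-0.016,0,0],[-0.002,-0.006,0,0],[0,0,0,0]]}}

```text
time: 5.68
eef_pos: [0.5371, 0.0493, 0.1293]
tcp_rot: [0.175, 0.984, -0.003, -0.01]
contact_force: [-0.1, 0.0, -6.1]
opening: 0.154
```

```bash
python3 - <<'E'
from h import *
togo(.5405,.0453,.14); print(monitor.get_state()['dq'].round(4))
E
```

```text
t 5.68 p [0.5371 0.0493 0.1293] xaxis [-0.938  0.345  0.018] z [-0.021 -0.003 -1.   ] tool delta [-0.0043 -0.0027 -0.0107] F [-0.1  0.  -6.1] op 0.154
[-0.0185 -0.0014  0.0112  0.0132  0.0002 -0.001 ]
```

{"op": "jog_arm", "data": {"series": [[-0.002,-0.0005,0,0.02],[-0.002,-0.0006,0,0.03],[-0.0015,-0.0006,0,0.035],[0,0,0,0.035],[0,0,0,0.025],[0,0,0,0.01],[0,0,0,0],[0,0,0,0]]}}

```text
time: 6.35
eef_pos: [0.5414, 0.0513, 0.1274]
tcp_rot: [0.255, 0.967, -0.003, -0.011]
contact_force: [0.2, -0.2, -5.8]
opening: 0.154
```

```bash
python3 - <<'E'
from h import *
togo(.5424,.0456,.081+.014); s=monitor.get_state();print(s['dq'].round(4)); R=Rot.from_quat(s['tcp_rot']).as_matrix(); print(np.degrees(np.arctan2(R[1,0],R[0,0])))
snap('wrist','w5'); snap('side','s5')
im=cv2.imread('pics/s5.png'); cv2.imwrite('pics/s5b.png',cv2.resize(im[100:260,170:330],None,fx=4,fy=4,interpolation=cv2.INTER_CUBIC))
E
```

```text
t 6.35 p [0.5414 0.0513 0.1274] xaxis [-0.87   0.493  0.021] z [-0.023  0.001 -1.   ] tool delta [-0.0044 -0.0041  0.0324] F [ 0.2 -0.2 -5.8] op 0.154
[ 0.0148  0.0039 -0.0013  0.0027  0.0001  0.0058]
150.47246812934833
```

View pics/w5.png

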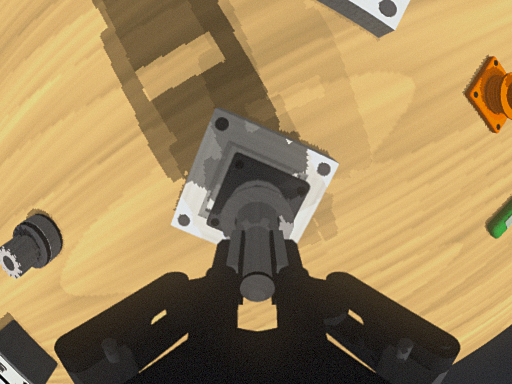

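View pics/s5b.png

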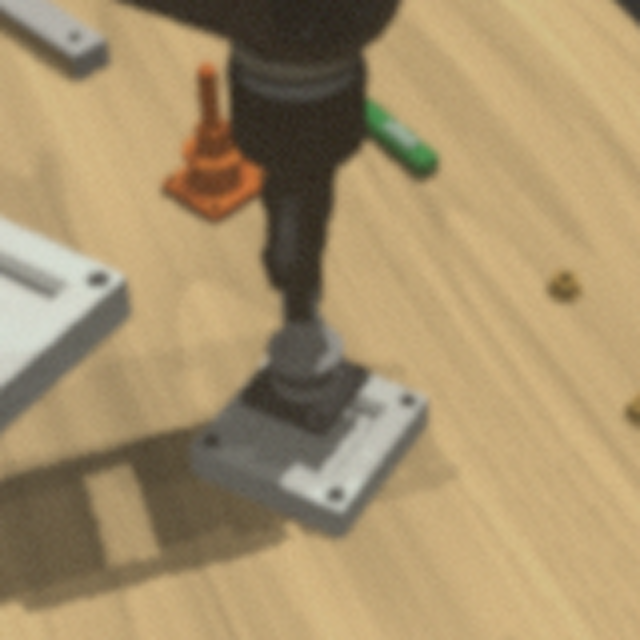

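```bash
python3 - <<'E'
import cv2
im=cv2.imread('pics/w5.png')
cv2.imwrite('pics/w5c.png',cv2.resize(im[100:250,165:345],None,fx=4.4,fy=4,interpolation=cv2.INTER_CUBIC)) 
E
```

```text
(no output)
```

View pics/w5c.png

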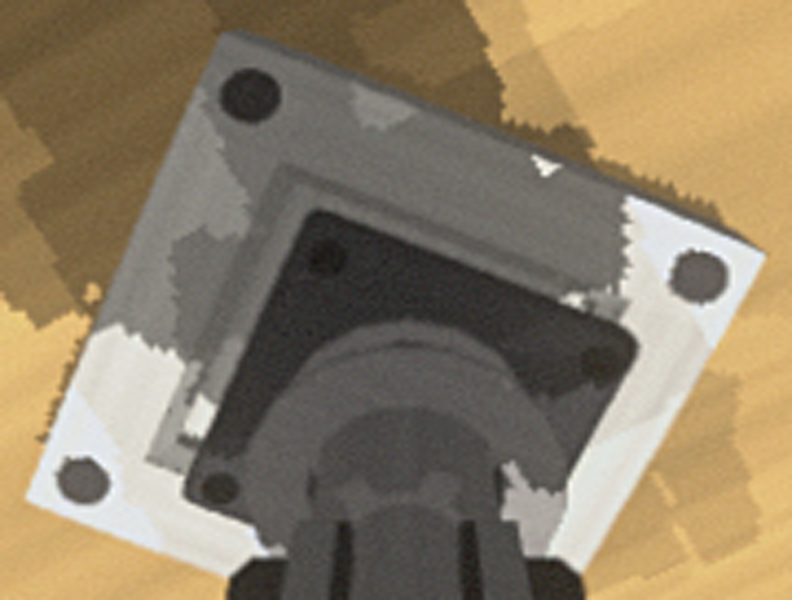

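```bash
python3 - <<'E'
from h import *
import pickle
c=pickle.load(open('pics/w5.pkl','rb'))
a=lambda x,y:((x+.5)/4.4-.5+165,(y+.5)/4-.5+100)
def f(n,T,R,L,z):
    T,R,L=[at_z(c,a(*p),z,True)[:2] for p in (T,R,L)]
    print(n,((R+L)/2).round(4),np.linalg.norm(R-T).round(4),np.linalg.norm(L-T).round(4),[np.degrees(np.arctan2(*(v)[::-1]))%90 for v in (R-T,L-T)])
for z in (.055,.058,.061):f('flange',(308,205),(644,340),(181,495),z)
f('block',(222,32),(766,253),(28,500),.026)
f('mouth',(287,163),(628,302),(148,462),.026)
E
```

```text
flange [0.5411 0.0504] 0.0602 0.0604 [np.float64(36.427917894797666), np.float64(37.63768807577432)]
flange [0.5401 0.051 ] 0.0593 0.0595 [np.float64(36.4279178947976), np.float64(37.63768807577435)]
flange [0.5392 0.0516] 0.0585 0.0586 [np.float64(36.42791789479764), np.float64(37.637688075774314)]
block [0.5407 0.0449] 0.1096 0.1095 [np.float64(36.74490824915051), np.float64(36.940452454391455)]
mouth [0.5411 0.0446] 0.0691 0.0707 [np.float64(36.192874228728314), np.float64(36.05912317935216)]
```

{"op": "jog_arm", "data": {"series": [[-0.0015,-0.002,0,0],[-0.002,-0.003,0,0],[0,0,0.003,0],[0,0,0.004,0],[0,0,0.003,0],[0,0,0,0],[0,0,0,0],[0,0,0,0]]}}

```text
time: 7.12
eef_pos: [0.5415, 0.0442, 0.1159]
tcp_rot: [0.255, 0.967, -0.003, -0.012]
contact_force: [0.0, -0.3, -6.8]
opening: 0.151
```

```bash
python3 - <<'E'
from h import *
togo(.542,.0451,.081+.014); s=monitor.get_state();print(s['dq'].round(4)); R=Rot.from_quat(s['tcp_rot']).as_matrix(); print(np.degrees(np.arctan2(R[1,0],R[0,0])))
snap('wrist','w6')
im=cv2.imread('pics/w6.png')
cv2.imwrite('pics/w6c.png',cv2.resize(im[100:250,165:345],None,fx=4.4,fy=4,interpolation=cv2.INTER_CUBIC)) 
E
```

```text
t 7.12 p [0.5415 0.0442 0.1159] xaxis [-0.87   0.493  0.021] z [-0.024  0.001 -1.   ] tool delta [-0.0005  0.0013  0.0209] F [ 0.  -0.3 -6.8] op 0.151
[-0.0008  0.003   0.0019  0.0015 -0.0011  0.0012]
150.46101001007918
```

View pics/w6c.png

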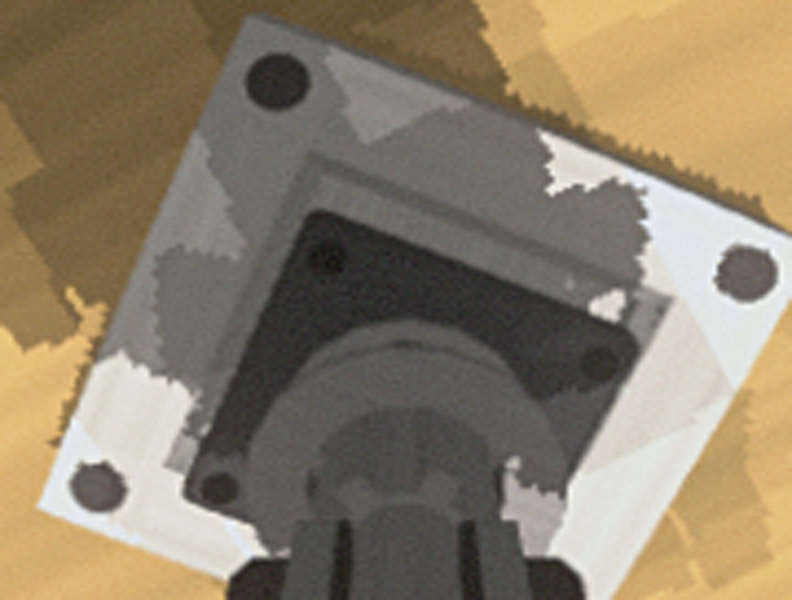

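{"op": "jog_arm", "data": {"series": [[0,0.0008,0.003,0],[0,0,0.004,0],[0,0,0.004,0],[0,0,0.003,0],[0,0,0.002,0],[0,0,0,0],[0,0,0,0],[0,0,0,0]]}}

```text
time: 7.83
eef_pos: [0.5416, 0.0452, 0.0981]
tcp_rot: [0.255, 0.967, -0.003, -0.012]
contact_force: [-0.6, 0.2, -5.5]
opening: 0.153
```

```bash
python3 - <<'E'
from h import *
togo(.542,.0451,.081+.014)
E
```

```text
t 7.83 p [0.5416 0.0452 0.0981] xaxis [-0.87   0.493  0.021] z [-0.024  0.001 -1.   ] tool delta [-0.0005  0.0002  0.0031] F [-0.6  0.2 -5.5] op 0.153
```

{"op": "jog_arm", "data": {"series": [[0,0,0.0015,0],[0,0,0.0015,0],[0,0,0.0015,0],[0,0,0.0015,0],[0,0,0.0015,0],[0,0,0.0015,0],[0,0,0.001,0],[0,0,0,0]]}}

```text
time: 8.5
eef_pos: [0.5427, 0.0451, 0.0959]
tcp_rot: [0.254, 0.967, -0.003, -0.012]
contact_force: [-0.5, -0.6, -5.6]
opening: 0.155
```

```bash
python3 - <<'E'
from h import *
togo(.542,.0451,.081+.014)
snap('side','s7');im=cv2.imread('pics/s7.png'); cv2.imwrite('pics/s7b.png',cv2.resize(im[140:260,190:310],None,fx=5,fy=5,interpolation=cv2.INTER_CUBIC))
E
```

```text
t 8.5 p [0.5427 0.0451 0.0959] xaxis [-0.87   0.492  0.022] z [-0.025 -0.    -1.   ] tool delta [ 0.0006 -0.0003  0.0009] F [-0.5 -0.6 -5.6] op 0.155
```

View pics/s7b.png

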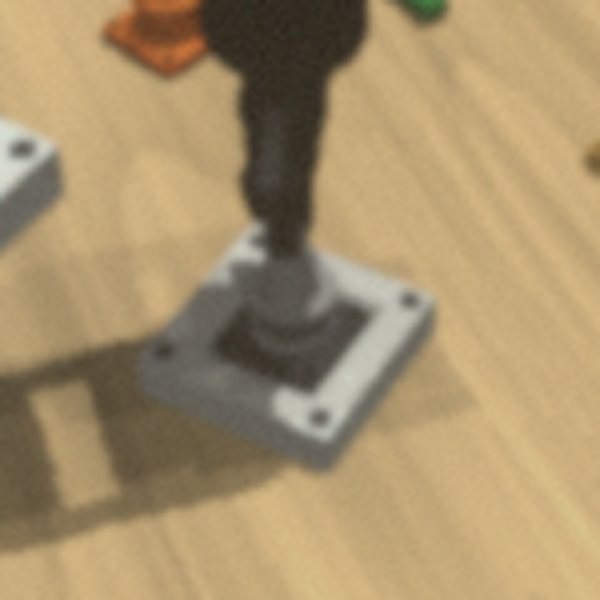

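{"op": "jog_arm", "data": {"series": [[0,0,0.003,0],[0,0,0.003,0],[0,0,0.003,0],[0,0,0.003,0],[0,0,0.002,0],[0,0,0,0],[0,0,0,0],[0,0,0,0]]}}

```text
time: 9.22
eef_pos: [0.5438, 0.0454, 0.096]
tcp_rot: [0.254, 0.967, -0.004, -0.015]
contact_force: [-2.2, 0.1, 1.5]
opening: 0.155
```

```bash
python3 - <<'E'
from h import *
togo(.542,.0451,.081+.014)
E
```

```text
t 9.22 p [0.5438 0.0454 0.096 ] xaxis [-0.87   0.492  0.027] z [-0.032 -0.    -0.999] tool delta [ 0.0014 -0.0011  0.0011] F [-2.2  0.1  1.5] op 0.155
```

{"op": "jog_arm", "data": {"series": [[0,0,0,0],[0,0,0,0],[0,0,0,0],[0,0,0,0],[0,0,-0.004,0],[0,0,-0.01,0],[0,0,-0.015,0],[0,0,-0.015,0]], "grip": 0.0854}}

```text
time: 9.88
eef_pos: [0.5475, 0.0447, 0.1418]
tcp_rot: [0.254, 0.967, -0.004, -0.012]
contact_force: [-0.2, -0.1, 0.1]
opening: 0.999
```

```bash
python3 - <<'E'
from h import *
togo(.542,.0451,.2)
snap('wrist','w8');snap('side','s8');im=cv2.imread('pics/s8.png'); cv2.imwrite('pics/s8b.png',cv2.resize(im[140:260,190:310],None,fx=5,fy=5,interpolation=cv2.INTER_CUBIC))
E
```

```text
t 9.88 p [0.5475 0.0447 0.1418] xaxis [-0.87   0.492  0.022] z [-0.026 -0.001 -1.   ] tool delta [ 0.0063 -0.0032 -0.0581] F [-0.2 -0.1  0.1] op 0.999
```

View pics/s8b.png

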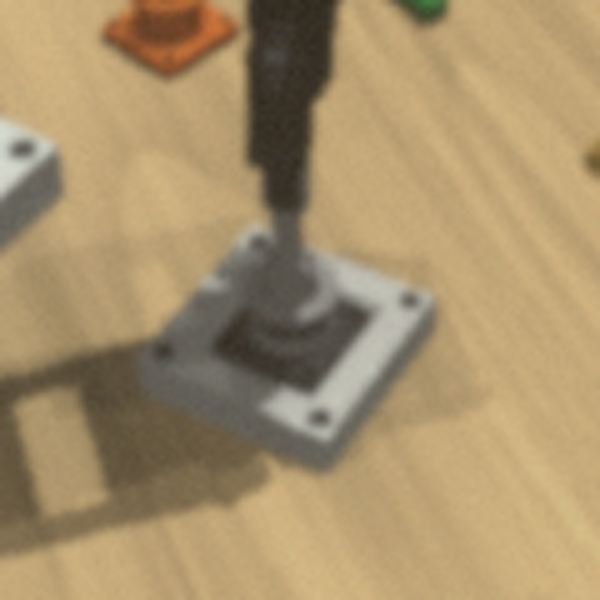

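View pics/w8.png

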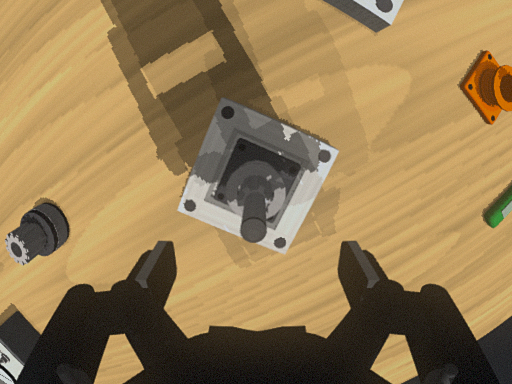

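{"op": "jog_arm", "data": {"series": [[0,0,-0.015,0],[0,0,-0.02,0],[0,0,-0.02,0],[0,0,-0.015,0],[0,0,-0.008,0],[0,0,-0.002,0],[0,0,0,0],[0,0,0,0]]}}

```text
time: 10.65
eef_pos: [0.5502, 0.0447, 0.2257]
tcp_rot: [0.254, 0.967, -0.003, -0.01]
contact_force: [-0.2, -0.1, 0.7]
opening: 1.003
```

```bash
python3 - <<'E'
from h import *
togo(.4695,-.2030,.2)
c,im=snap('wrist','w9')
print(proj(c,[.5408,.0449,.026],True),proj(c,[.5408,.0449,.128],True),proj(c,[.4705,-.2030,.072],True))
cv2.imwrite('pics/w9c.png',cv2.resize(im[115:235,190:330],None,fx=5.5,fy=5,interpolation=cv2.INTER_CUBIC)) 
E
```

```text
t 10.65 p [0.5502 0.0447 0.2257] xaxis [-0.871  0.492  0.017] z [-0.02  -0.002 -1.   ] tool delta [-0.052  -0.2551  0.0278] F [-0.2 -0.1  0.7] op 1.003
[255.16288861 158.1415933 ] [253.12146937 183.61654702] [ 56.13094461 217.10636909]
```

View pics/w9c.png

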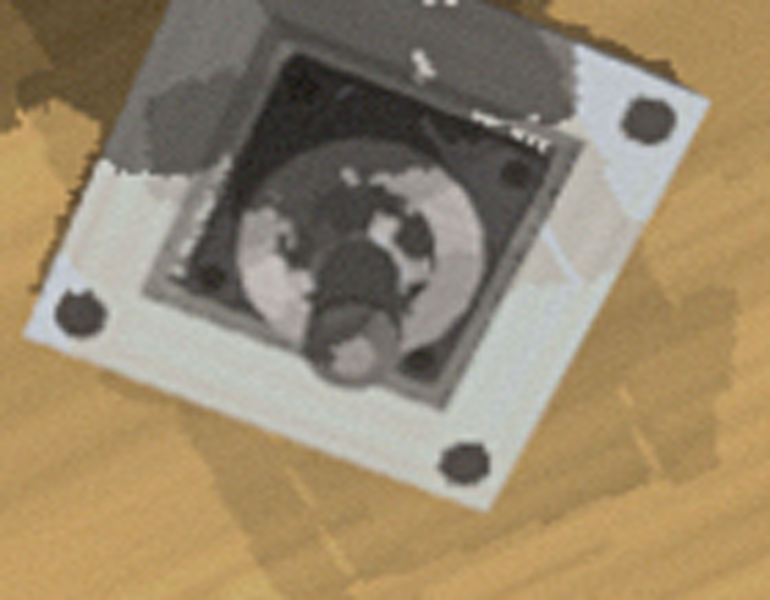

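```bash
python3 - <<'E'
from h import *
import pickle
c=pickle.load(open('pics/w9.pkl','rb'))
a=lambda x,y:((x+.5)/5.5-.5+190,(y+.5)/5-.5+115)
for p in [(352,338),(354,348)]: print(at_z(c,a(*p),.126,True))
square(c,[a(*p) for p in [(276,42),(582,140),(445,407),(147,292)]],.026,True)
square(c,[a(*p) for p in [(284,52),(552,150),(435,385),(185,280)]],.026,True)
c2=vision.get_calibration('top')
im=cv2.imread('pics/top0.png')
print('drive', at_z(c2,(376.1,228.35),.072))
E
```

```text
[0.54043526 0.04549567 0.126     ]
[0.54205842 0.0449135  0.126     ]
centre [0.5419 0.0446] sides [0.0664 0.0695 0.0692 0.0642] yaw mod 90 [41.2 37.2 36.7 34.6]
centre [0.5413 0.0454] sides [0.0592 0.0607 0.0586 0.0569] yaw mod 90 [38.7 37.7 34.9 38.3]
drive [ 0.46951406 -0.20356431  0.072     ]
```

{"op": "jog_arm", "data": {"series": [[-0.003,-0.015,0,0],[-0.006,-0.03,0,0],[-0.008,-0.04,0,0],[-0.008,-0.04,0,0],[-0.008,-0.04,0,0],[-0.008,-0.038,0,0],[-0.005,-0.025,0,0],[-0.002,-0.01,0,0]]}}

```text
time: 11.37
eef_pos: [0.4686, -0.1904, 0.2162]
tcp_rot: [0.25, 0.968, -0.002, -0.018]
contact_force: [0.3, -0.6, 0.2]
opening: 1.0
```

```bash
python3 - <<'E'
from h import *
togo(.4705,-.2030,.2); print(monitor.get_state()['dq'].round(3))
E
```

```text
t 11.37 p [ 0.4686 -0.1904  0.2162] xaxis [-0.875  0.484  0.034] z [-0.036  0.005 -0.999] tool delta [-0.0083 -0.0099  0.0161] F [ 0.3 -0.6  0.2] op 1.0
[-0.253  0.024  0.004  0.012 -0.002 -0.234]
```

{"op": "jog_arm", "data": {"series": [[0,0,0,0],[0,0,0,0],[0,0,0,0],[0,0,0,0],[0,0,0,0],[0,0,0,0],[0,0,0,0],[0,0,0,0]]}}

```text
time: 12.03
eef_pos: [0.4686, -0.1857, 0.2126]
tcp_rot: [0.248, 0.969, -0.0, -0.021]
contact_force: [0.0, -0.3, -0.2]
opening: 0.998
```

```bash
python3 - <<'E'
from h import *
togo(.4705,-.2030,.2); print(monitor.get_state()['dq'].round(3))
c,im=snap('wrist','w10')
print(proj(c,[.4705,-.2030,.072],True))
cv2.imwrite('pics/w10c.png',cv2.resize(im[100:280,160:340],None,fx=3.3,fy=3.3,interpolation=cv2.INTER_CUBIC)) 
E
```

```text
t 12.03 p [ 0.4686 -0.1857  0.2126] xaxis [-0.876  0.481  0.04 ] z [-0.04   0.01  -0.999] tool delta [-0.0104 -0.0141  0.0124] F [ 0.  -0.3 -0.2] op 0.998
[ 0.016 -0.002 -0.002  0.001  0.001  0.   ]
[243.90504466 192.30934496]
```

View pics/w10c.png

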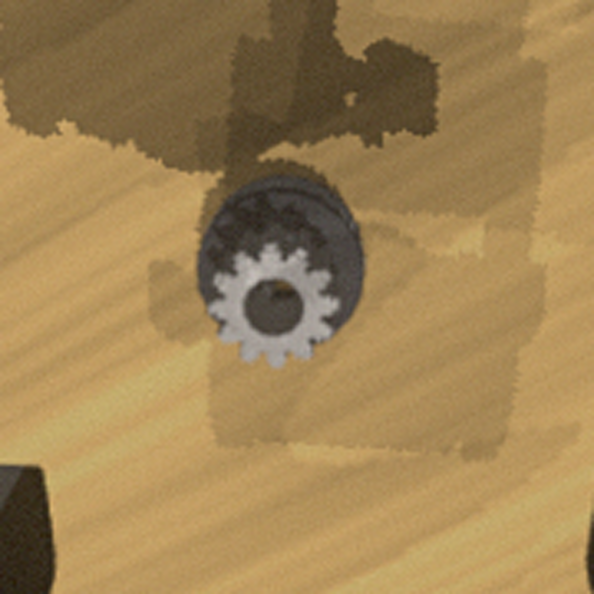

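```bash
python3 - <<'E'
from h import *
import pickle
c=pickle.load(open('pics/w10.pkl','rb'))
im=cv2.imread('pics/w10.png')
a=lambda x,y:((x+.5)/3.3-.5+160,(y+.5)/3.3-.5+100)
P=at_z(c,a(274,305),.072,True); print(P)
# rectify: top-down view of plane z=.072
n=400; s=.06/n
M=np.zeros((n,n,2),np.float32)
for i in range(n):
    for j in range(n):
        M[i,j]=proj(c,[P[0]-(i-n/2)*s,P[1]-(j-n/2)*s,.072],True)
r=cv2.remap(im,M[...,0],M[...,1],cv2.INTER_CUBIC); cv2.circle(r,(200,200),127,(0,0,255),1); cv2.circle(r,(200,200),60,(0,0,255),1); cv2.imwrite('pics/w10r.png',r)
g=cv2.cvtColor(r,cv2.COLOR_BGR2GRAY).astype(float)
th=np.radians(np.arange(0,360,.5))
for rad in (.0165,.0175):
    v=cv2.remap(g.astype(np.float32),(200-rad/s*np.sin(th)).astype(np.float32)[None],(200-rad/s*np.cos(th)).astype(np.float32)[None],cv2.INTER_LINEAR)[0]
    F=np.sum(v*np.exp(-12j*th)); print('tooth angle mod30 from world x',np.degrees(-np.angle(F)/12)%30, abs(F))
E
```

```text
[ 0.46972746 -0.2039261   0.072     ]
tooth angle mod30 from world x 4.017599760547634 11858.140733029843
tooth angle mod30 from world x 3.9058440010167974 12587.733198333619
```

View pics/w10r.png

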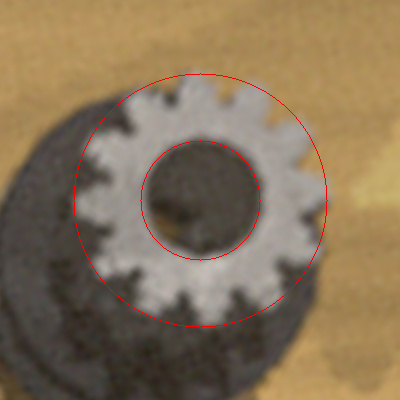

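{"op": "jog_arm", "data": {"series": [[-0.003,-0.004,0.005,0],[-0.003,-0.005,0.012,0],[-0.003,-0.004,0.016,0],[-0.001,0,0.016,0],[0,0,0.016,0],[0,0,0.012,0],[0,0,0.005,0],[0,0,0,0]]}}

```text
time: 12.75
eef_pos: [0.4675, -0.2047, 0.1228]
tcp_rot: [0.249, 0.968, -0.0, -0.02]
contact_force: [0.0, 0.5, 1.1]
opening: 0.999
```

```bash
python3 - <<'E'
from h import *
togo(.4697,-.2039,.05); print(monitor.get_state()['dq'].round(3))
E
```

```text
t 12.75 p [ 0.4675 -0.2047  0.1228] xaxis [-0.876  0.481  0.039] z [-0.04   0.009 -0.999] tool delta [-0.0044  0.0025  0.0727] F [0.  0.5 1.1] op 0.999
[-0.01   0.02   0.007 -0.002 -0.004 -0.004]
```

{"op": "jog_arm", "data": {"series": [[-0.001,0.001,0.005,0],[-0.001,0.001,0.01,0],[-0.001,0,0.012,0],[-0.001,0,0.012,0],[0,0,0.012,0],[0,0,0.01,0],[0,0,0.005,0],[0,0,0,0]]}}

```text
time: 13.42
eef_pos: [0.4723, -0.2065, 0.0539]
tcp_rot: [0.249, 0.968, -0.002, -0.017]
contact_force: [-0.1, 0.0, 0.1]
opening: 1.001
```

```bash
python3 - <<'E'
from h import *
togo(.4697,-.2039,.05); print(monitor.get_state()['dq'].round(3))
snap('wrist','w11')
E
```

```text
t 13.42 p [ 0.4723 -0.2065  0.0539] xaxis [-0.876  0.482  0.032] z [-0.033  0.005 -0.999] tool delta [0.0034 0.0011 0.004 ] F [-0.1  0.   0.1] op 1.001
[ 0.002  0.004 -0.005  0.001 -0.002  0.   ]
```

View pics/w11.png

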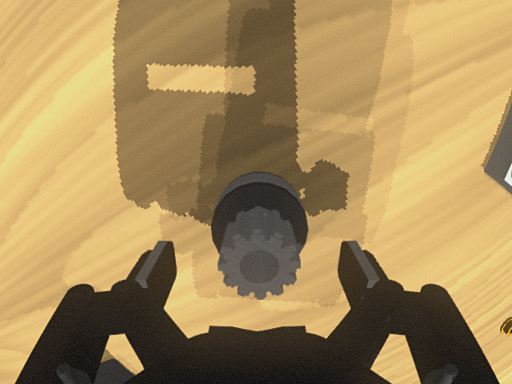

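The drive is between the jaws, with the pinion at (259,265). I'll centre up and turn 12° so that each pad sits across two teeth.

{"op": "jog_arm", "data": {"series": [[0.001,0.0005,0.001,0.03],[0.001,0.0005,0.001,0.04],[0.001,0,0.001,0.04],[0,0,0,0.04],[0,0,0,0.035],[0,0,0,0.02],[0,0,0,0.005],[0,0,0,0]]}}

```text
time: 14.13
eef_pos: [0.4743, -0.2065, 0.057]
tcp_rot: [0.353, 0.935, -0.005, -0.011]
contact_force: [-0.1, 0.1, -0.1]
opening: 0.996
```

```bash
python3 - <<'E'
from h import *
togo(.4697,-.2039,.05); s=monitor.get_state(); R=Rot.from_quat(s['tcp_rot']).as_matrix(); print(np.degrees(np.arctan2(R[1,1],R[0,1])))
E
```

```text
t 14.13 p [ 0.4743 -0.2065  0.057 ] xaxis [-0.75   0.661  0.016] z [-0.023 -0.002 -1.   ] tool delta [ 0.0051 -0.001   0.0071] F [-0.1  0.1 -0.1] op 0.996
48.63173911201651
```

{"op": "jog_arm", "data": {"series": [[0.002,0,0.002,0],[0.002,-0.001,0.003,0],[0.001,0,0.002,0],[0,0,0,0],[0,0,0,0],[0,0,0,0],[0,0,0,0],[0,0,0,0]]}}

```text
time: 14.8
eef_pos: [0.4693, -0.2037, 0.0496]
tcp_rot: [0.352, 0.936, -0.005, -0.01]
contact_force: [0.0, -0.4, -0.1]
opening: 1.001
```

```bash
python3 - <<'E'
from h import *
togo(.4697,-.2039,.05); s=monitor.get_state(); R=Rot.from_quat(s['tcp_rot']).as_matrix(); print(np.degrees(np.arctan2(R[1,1],R[0,1])))
E
```

```text
t 14.8 p [ 0.4693 -0.2037  0.0496] xaxis [-0.751  0.66   0.016] z [-0.023 -0.002 -1.   ] tool delta [-0.0004  0.0001 -0.0004] F [ 0.  -0.4 -0.1] op 1.001
48.727622733383086
```

Positioned within about 0.5 mm. Closing.

{"op": "jog_arm", "data": {"series": [[0,0,0,0],[0,0,0,0],[0,0,0,0],[0,0,0,0],[0,0,0,0],[0,0,0,0],[0,0,0,0],[0,0,0,0]], "grip": 0.0, "grip_force": 90}}

```text
time: 15.47
eef_pos: [0.47, -0.2042, 0.0503]
tcp_rot: [0.353, 0.936, -0.005, -0.01]
contact_force: [0.3, -0.5, 0.8]
opening: 0.427
```

```bash
python3 - <<'E'
from h import *
togo(.4697,-.2039,.05); s=monitor.get_state(); R=Rot.from_quat(s['tcp_rot']).as_matrix(); print(np.degrees(np.arctan2(R[1,1],R[0,1])),s['wrist_torque'])
snap('wrist','w12')
E
```

```text
t 15.47 p [ 0.47   -0.2042  0.0503] xaxis [-0.751  0.66   0.014] z [-0.022 -0.003 -1.   ] tool delta [0.0005 0.0001 0.0003] F [ 0.3 -0.5  0.8] op 0.427
48.72046653575525 [ 0.0400043  -0.02333918  0.04668206]
```

View pics/w12.png

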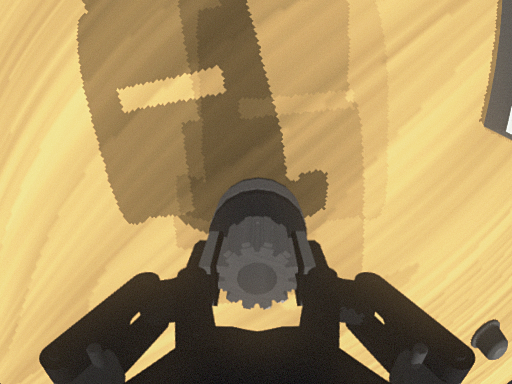

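{"op": "jog_arm", "data": {"series": [[0,0,-0.005,0],[0,0,-0.012,0],[0,0,-0.02,0],[0,0,-0.025,0],[0,0,-0.025,0],[0,0,-0.025,0],[0,0,-0.02,0],[0,0,-0.01,0]]}}

```text
time: 16.18
eef_pos: [0.4664, -0.199, 0.1919]
tcp_rot: [0.352, 0.936, -0.002, -0.021]
contact_force: [0.9, -0.9, -3.6]
opening: 0.428
```

```bash
python3 - <<'E'
from h import *
togo(.541,.045,.205); print(monitor.get_state()['dq'].round(3))
E
```

```text
t 16.18 p [ 0.4664 -0.199   0.1919] xaxis [-0.751  0.659  0.038] z [-0.041  0.01  -0.999] tool delta [ 0.1053  0.2323 -0.0136] F [ 0.9 -0.9 -3.6] op 0.428
[ 0.002 -0.142 -0.094  0.002  0.242 -0.002]
```

{"op": "jog_arm", "data": {"series": [[0.003,0.006,-0.008,0],[0.008,0.018,-0.004,0],[0.013,0.03,0,0],[0.014,0.032,0,0],[0.014,0.032,0,0],[0.014,0.032,0,0],[0.013,0.028,0,0],[0.008,0.018,0,0]]}}

```text
time: 16.85
eef_pos: [0.5302, 0.0129, 0.2033]
tcp_rot: [0.357, 0.934, -0.003, -0.023]
contact_force: [-0.7, -1.4, -3.9]
opening: 0.428
```

```bash
python3 - <<'E'
from h import *
togo(.541,.045,.205); print(monitor.get_state()['dq'].round(3))
E
```

```text
t 16.85 p [0.5302 0.0129 0.2033] xaxis [-0.744  0.667  0.04 ] z [-0.045  0.01  -0.999] tool delta [ 0.0135  0.031  -0.0019] F [-0.7 -1.4 -3.9] op 0.428
[ 0.471  0.177 -0.152 -0.003  0.002  0.453]
```

{"op": "jog_arm", "data": {"series": [[0.005,0.012,0,0],[0.001,0.003,0,0],[0,0,0,0],[0,0,0,0],[0,0,0,0],[0,0,0,0],[0,0,0,0],[0,0,0,0]]}}

```text
time: 17.52
eef_pos: [0.5317, 0.0324, 0.1978]
tcp_rot: [0.355, 0.934, -0.005, -0.029]
contact_force: [0.2, 0.5, -2.9]
opening: 0.426
```

```bash
python3 - <<'E'
from h import *
togo(.541,.045,.205); s=monitor.get_state(); R=Rot.from_quat(s['tcp_rot']).as_matrix(); print(np.degrees(np.arctan2(R[1,1],R[0,1])),s['dq'].round(3))
snap('wrist','w13');snap('side','s13');im=cv2.imread('pics/s13.png'); cv2.imwrite('pics/s13b.png',cv2.resize(im[120:250,190:320],None,fx=4.6,fy=4.6,interpolation=cv2.INTER_CUBIC))
E
```

```text
t 17.52 p [0.5317 0.0324 0.1978] xaxis [-0.746  0.664  0.05 ] z [-0.057  0.012 -0.998] tool delta [ 0.0018  0.0154 -0.0076] F [ 0.2  0.5 -2.9] op 0.426
48.41359709509654 [-0.016 -0.004  0.003 -0.004  0.001 -0.002]
```

View pics/w13.png

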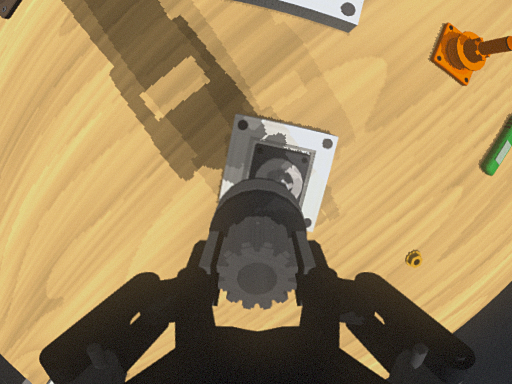

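View pics/s13b.png

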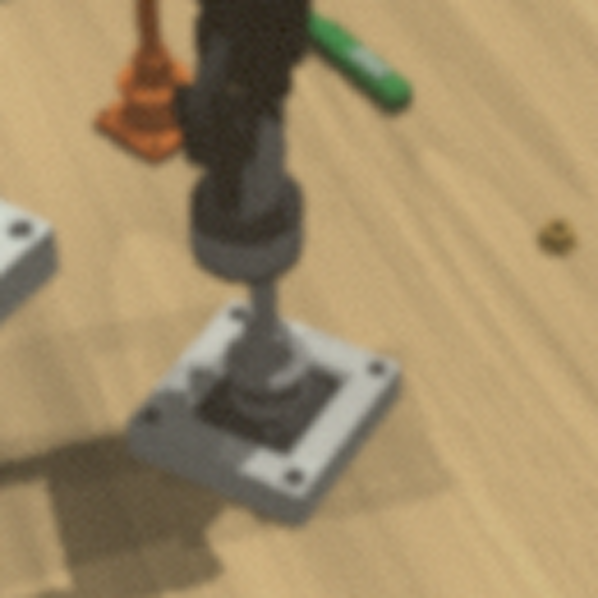

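{"op": "jog_arm", "data": {"series": [[0,0.002,0,-0.01],[0,0.004,0,-0.015],[0,0.004,0,-0.015],[0,0.003,0,-0.012],[0,0.001,0,-0.007],[0,0,0,0],[0,0,0,0],[0,0,0,0]]}}

```text
time: 18.28
eef_pos: [0.5424, 0.0441, 0.1978]
tcp_rot: [0.324, 0.945, -0.004, -0.028]
contact_force: [0.5, 0.5, -3.6]
opening: 0.421
```

```bash
python3 - <<'E'
from h import *
togo(.543,.044,.1978); s=monitor.get_state(); R=Rot.from_quat(s['tcp_rot']).as_matrix(); print(np.degrees(np.arctan2(R[1,1],R[0,1])),s['dq'].round(3))
E
```

```text
t 18.28 p [0.5424 0.0441 0.1978] xaxis [-0.788  0.614  0.051] z [-0.056  0.012 -0.998] tool delta [-0.0005  0.0003  0.    ] F [ 0.5  0.5 -3.6] op 0.421
52.15192970887645 [ 0.002  0.    -0.    -0.001 -0.001  0.   ]
```

{"op": "jog_arm", "data": {"series": [[-0.0002,0.0001,0.004,0],[-0.0003,0.0001,0.005,0],[-0.0002,0.0001,0.004,0],[0,0,0,0],[0,0,0,0],[0,0,0,0],[0,0,0,0],[0,0,0,0]]}}

```text
time: 18.95
eef_pos: [0.5417, 0.0438, 0.1826]
tcp_rot: [0.325, 0.945, -0.004, -0.029]
contact_force: [-0.8, -0.8, -3.4]
opening: 0.427
```

```bash
python3 - <<'E'
from h import *
togo(.543,.044,.18); s=monitor.get_state(); R=Rot.from_quat(s['tcp_rot']).as_matrix(); print(np.degrees(np.arctan2(R[1,1],R[0,1])),s['dq'].round(3))
c,im=snap('wrist','w14');c2,im2=snap('side','s14');
a=cv2.resize(im2[130:250,190:310],None,fx=4.6,fy=4.6,interpolation=cv2.INTER_CUBIC)
b=cv2.resize(im[100:320,190:330],None,fx=2.5,fy=2.5,interpolation=cv2.INTER_CUBIC)
b=cv2.resize(b,(int(b.shape[1]*552/b.shape[0]),552)); cv2.imwrite('pics/c14.png',np.hstack([a,b])[:, :800])
E
```

```text
t 18.95 p [0.5417 0.0438 0.1826] xaxis [-0.787  0.614  0.053] z [-0.058  0.012 -0.998] tool delta [-0.001   0.001   0.0025] F [-0.8 -0.8 -3.4] op 0.427
52.12821772556626 [ 0.    -0.002 -0.002 -0.    -0.     0.   ]
```

View pics/c14.png

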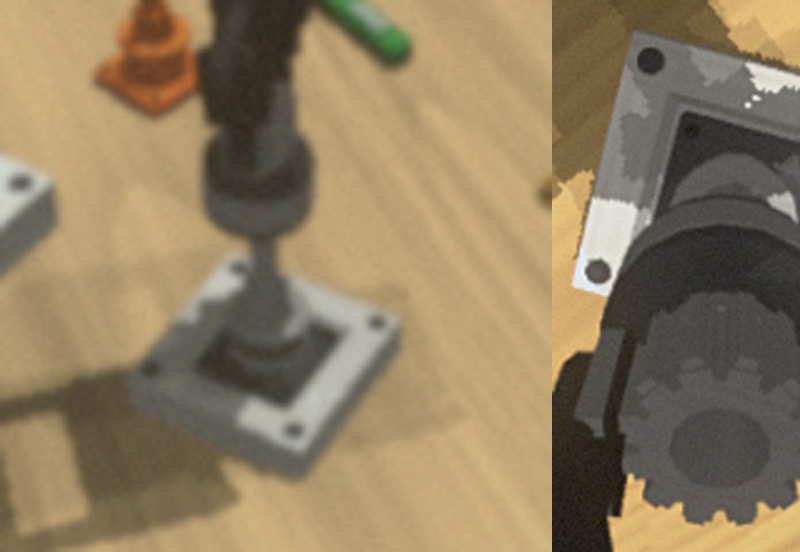

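```bash
python3 - <<'E'
from h import *
c=vision.get_calibration('side')
q=lambda X:(4.6*(proj(c,X)+.5-[190,130])-.5).round(1)
for X in [(.541,.045,.054),(.541,.045,.1),(.541,.045,.12),(.541,.045,.132),(.541,.045,.166),(.541,.045,.2),(.5385,.0445,.132),(.542,.0438,.2)]: print(X,q(X))
im=cv2.imread('pics/s14.png'); a=cv2.resize(im[155:200,225:270],None,fx=13,fy=13,interpolation=cv2.INTER_CUBIC); a=cv2.convertScaleAbs(a,alpha=1.6,beta=10)
for z in (.07,.09,.11,.132,.166,.18):
    p=13*(proj(c,[.541,.045,z])+.5-[225,155])-.5; cv2.circle(a,tuple(int(v) for v in p),3,(0,0,255),-1)
cv2.imwrite('pics/s14z.png',a)
E
```

```text
(0.541, 0.045, 0.054) [263.7 312.2]
(0.541, 0.045, 0.1) [260.4 250.6]
(0.541, 0.045, 0.12) [258.9 222.5]
(0.541, 0.045, 0.132) [258.  205.3]
(0.541, 0.045, 0.166) [255.4 155.1]
(0.541, 0.045, 0.2) [252.6 102.3]
(0.5385, 0.0445, 0.132) [253.9 207.3]
(0.542, 0.0438, 0.2) [255.4 103.2]
```

View pics/s14z.png

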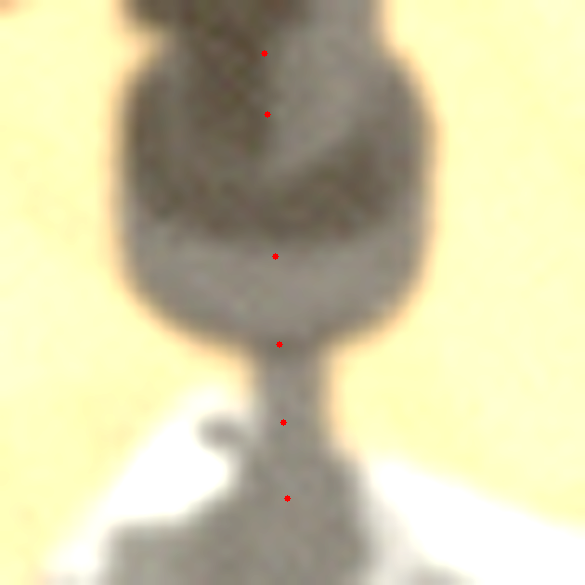

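{"op": "jog_arm", "data": {"series": [[-0.001,0.0008,0,0],[-0.001,0.0008,0.002,0],[-0.0002,0.0001,0.004,0],[-0.0002,0.0001,0.004,0],[-0.0002,0.0001,0.004,0],[-0.0001,0,0.002,0],[0,0,0,0],[0,0,0,0]]}}

```text
time: 19.72
eef_pos: [0.5445, 0.0439, 0.1647]
tcp_rot: [0.325, 0.945, -0.004, -0.029]
contact_force: [-0.5, -0.2, -4.2]
opening: 0.424
```

```bash
python3 - <<'E'
from h import *
togo(.5435,.044,.16); s=monitor.get_state(); print(s['wrist_torque'].round(2))
c,im=snap('side','s15')
a=cv2.resize(im[155:200,225:270],None,fx=13,fy=13,interpolation=cv2.INTER_CUBIC); a=cv2.convertScaleAbs(a,alpha=1.6,beta=10)
cv2.imwrite('pics/s15z.png',a)
E
```

```text
t 19.72 p [0.5445 0.0439 0.1647] xaxis [-0.787  0.614  0.052] z [-0.057  0.012 -0.998] tool delta [ 0.0006 -0.0004  0.0047] F [-0.5 -0.2 -4.2] op 0.424
[-0.03 -0.09 -0.02]
```

View pics/s15z.png

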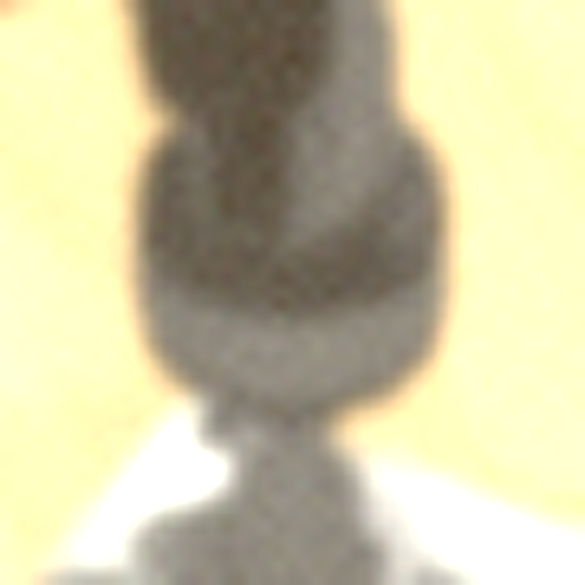

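{"op": "jog_arm", "data": {"series": [[-0.0001,0,0.002,0],[-0.0002,0.0001,0.004,0],[-0.0002,0.0001,0.004,0],[-0.0002,0.0001,0.004,0],[-0.0001,0,0.002,0],[0,0,0,0],[0,0,0,0],[0,0,0,0]]}}

```text
time: 20.43
eef_pos: [0.5444, 0.0438, 0.147]
tcp_rot: [0.325, 0.945, -0.004, -0.029]
contact_force: [-0.8, 0.4, -3.8]
opening: 0.419
```

```bash
python3 - <<'E'
from h import *
togo(.5435,.044,.124); s=monitor.get_state(); print(s['wrist_torque'].round(2))
E
```

```text
t 20.43 p [0.5444 0.0438 0.147 ] xaxis [-0.787  0.614  0.052] z [-0.057  0.012 -0.998] tool delta [-0.0004  0.0002  0.023 ] F [-0.8  0.4 -3.8] op 0.419
[-0.02 -0.05 -0.03]
```

{"op": "jog_arm", "data": {"series": [[0.0004,-0.0003,0.002,0],[0,0,0.003,0],[-0.0001,0,0.003,0],[-0.0001,0,0.002,0],[0,0,0.001,0],[0,0,0,0],[0,0,0,0],[0,0,0,0]]}}

```text
time: 21.1
eef_pos: [0.5436, 0.0439, 0.1355]
tcp_rot: [0.325, 0.945, -0.004, -0.029]
contact_force: [-0.1, 0.0, -4.4]
opening: 0.426
```

```bash
python3 - <<'E'
from h import *
togo(.5435,.044,.124); s=monitor.get_state(); print(s['wrist_torque'].round(2))
E
```

```text
t 21.1 p [0.5436 0.0439 0.1355] xaxis [-0.788  0.614  0.052] z [-0.057  0.012 -0.998] tool delta [-0.0005  0.0003  0.0115] F [-0.1  0.  -4.4] op 0.426
[ 0.07 -0.09  0.05]
```

{"op": "jog_arm", "data": {"series": [[-0.0001,0,0.002,0],[-0.0001,0,0.003,0],[-0.0001,0,0.003,0],[-0.0001,0,0.003,0],[0,0,0.002,0],[0,0,0,0],[0,0,0,0],[0,0,0,0]]}}

```text
time: 21.77
eef_pos: [0.5434, 0.0442, 0.1246]
tcp_rot: [0.324, 0.945, -0.004, -0.029]
contact_force: [-1.7, 1.3, -0.7]
opening: 0.426
```

```bash
python3 - <<'E'
from h import *
togo(.5435,.044,.104); s=monitor.get_state(); print(s['wrist_torque'].round(2))
E
```

```text
t 21.77 p [0.5434 0.0442 0.1246] xaxis [-0.788  0.614  0.053] z [-0.058  0.012 -0.998] tool delta [-0.0013  0.0005  0.0205] F [-1.7  1.3 -0.7] op 0.426
[0.05 0.2  0.03]
```

{"op": "jog_arm", "data": {"series": [[0,0,0.003,0],[0,0,0.003,0],[0,0,0.003,0],[0,0,0.003,0],[0,0,0.002,0],[0,0,0,0],[0,0,0,0],[0,0,0,0]]}}

```text
time: 22.43
eef_pos: [0.5438, 0.0442, 0.1246]
tcp_rot: [0.323, 0.946, -0.005, -0.032]
contact_force: [-2.2, 0.4, 0.1]
opening: 0.427
```

```bash
python3 - <<'E'
from h import *
togo(.5435,.044,.104); s=monitor.get_state(); print(s['wrist_torque'].round(2))
E
```

```text
t 22.43 p [0.5438 0.0442 0.1246] xaxis [-0.789  0.612  0.057] z [-0.063  0.011 -0.998] tool delta [-0.0011  0.0003  0.0206] F [-2.2  0.4  0.1] op 0.427
[0.11 0.36 0.02]
```

```bash
python3 - <<'E'
from h import *
print(monitor.get_state()['qpos'].round(3))
E
```

```text
[-0.107  0.165  1.952  0.004  1.089 -1.021]
```

{"op": "jog_arm", "data": {"series": [[0,0,-0.001,0.04],[0,0,0,0.07],[0,0,0,0.08],[0,0,0,0.08],[0,0,0,0.08],[0,0,0,0.06],[0,0,0,0.03],[0,0,0,0]]}}

```text
time: 23.1
eef_pos: [0.5433, 0.0445, 0.1223]
tcp_rot: [0.531, 0.846, -0.012, -0.031]
contact_force: [-1.2, 0.4, -2.1]
opening: 0.426
```

```bash
cat >> h.py <<'E'
def st(*a):
    togo(*a); s=monitor.get_state(); R=Rot.from_quat(s['tcp_rot']).as_matrix(); print('yaw_y',np.degrees(np.arctan2(R[1,1],R[0,1])).round(2),'tq',s['wrist_torque'].round(2))
E
python3 -c "
from h import *
st(.5435,.044,.104)"
```

```text
t 23.1 p [0.5433 0.0445 0.1223] xaxis [-0.433  0.9    0.039] z [-0.065  0.012 -0.998] tool delta [-0.0013  0.0009  0.0183] F [-1.2  0.4 -2.1] op 0.426
yaw_y 25.82 tq [0.09 0.06 0.03]
```

{"op": "jog_arm", "data": {"series": [[0,0,0.0015,0.015],[0,0,0.0015,0.015],[0,0,0.0015,0.015],[0,0,0.0015,0.012],[0,0,0.002,0.005],[0,0,0.002,0],[0,0,0.002,0],[0,0,0,0]]}}

```text
time: 23.77
eef_pos: [0.5426, 0.0446, 0.1072]
tcp_rot: [0.559, 0.828, -0.013, -0.03]
contact_force: [-1.0, 0.1, -3.9]
opening: 0.422
```

```bash
python3 -c "
from h import *
st(.5435,.044,.104)"
```

```text
t 23.77 p [0.5426 0.0446 0.1072] xaxis [-0.373  0.927  0.035] z [-0.064  0.012 -0.998] tool delta [-0.0011  0.0008  0.0031] F [-1.   0.1 -3.9] op 0.422
yaw_y 22.03 tq [ 0.05 -0.04  0.01]
```

Meshed: the underside dropped about 17 mm past the spline tops. Now pressing against the spring.

{"op": "jog_arm", "data": {"series": [[0,0,0.003,0],[0,0,0.004,0],[0,0,0.005,0],[0,0,0.006,0],[0,0,0.006,0],[0,0,0.006,0],[0,0,0.006,0],[0,0,0.006,0]], "grip_force": 110}}

```text
time: 24.43
eef_pos: [0.5441, 0.0447, 0.095]
tcp_rot: [0.557, 0.83, -0.017, -0.034]
contact_force: [-13.1, 1.1, 25.8]
opening: 0.422
```

```bash
python3 -c "
from h import *
st(.5435,.044,.094)"
```

```text
t 24.43 p [0.5441 0.0447 0.095 ] xaxis [-0.377  0.926  0.037] z [-0.075  0.01  -0.997] tool delta [-0.0005 -0.0008  0.0011] F [-13.1   1.1  25.8] op 0.422
yaw_y 22.29 tq [ 0.18  2.48 -0.04]
```

{"op": "jog_arm", "data": {"series": [[0.0004,-0.001,0.004,0],[0.0004,-0.001,0.004,0],[0.0004,-0.001,0.004,0],[0.0004,-0.001,0.004,0],[0.0004,-0.001,0.004,0],[0.0004,-0.001,0.004,0],[0.0004,-0.001,0.004,0],[0.0004,-0.001,0.004,0]]}}

```text
time: 25.1
eef_pos: [0.543, 0.0447, 0.095]
tcp_rot: [0.556, 0.83, -0.015, -0.028]
contact_force: [-7.2, 0.6, 15.2]
opening: 0.423
```

```bash
python3 -c "
from h import *
st(.5435,.044,.094)
c,im=snap('side','s20'); c,w=snap('wrist','w20')
a=cv2.resize(im[140:240,200:300],None,fx=5,fy=5,interpolation=cv2.INTER_CUBIC)
b=cv2.resize(w[150:330,170:350],(500,500),interpolation=cv2.INTER_CUBIC)
a=np.hstack([a,b]); a=cv2.convertScaleAbs(a,alpha=1.5,beta=10); cv2.imwrite('pics/c20.png',cv2.resize(a,(800,400)))
"
```

```text
t 25.1 p [0.543  0.0447 0.095 ] xaxis [-0.38   0.925  0.031] z [-0.064  0.007 -0.998] tool delta [-0.0009  0.0003  0.0009] F [-7.2  0.6 15.2] op 0.423
yaw_y 22.41 tq [ 0.23  1.18 -0.02]
```

View pics/c20.png

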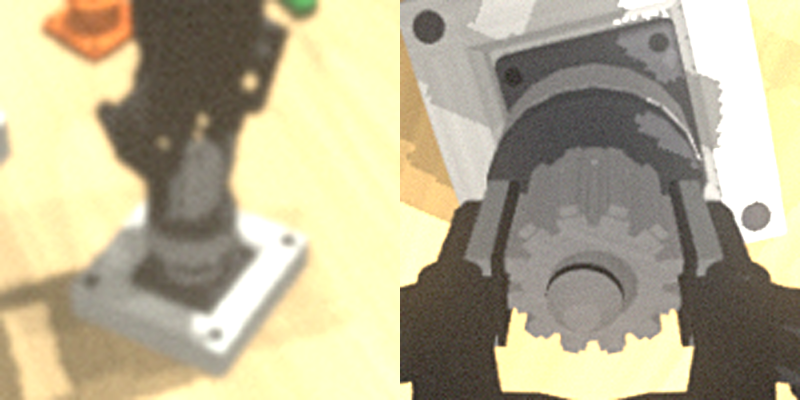

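{"op": "jog_arm", "data": {"series": [[0.0006,-0.0016,0.0045,0],[0.0008,-0.002,0.0045,0],[0.0008,-0.002,0.0045,0],[0.0008,-0.002,0.0045,0],[0.0008,-0.002,0.0045,0],[0.0008,-0.002,0.0045,0],[0.0008,-0.002,0.0045,0],[0.0008,-0.002,0.0045,0]]}}

```text
time: 25.87
eef_pos: [0.5413, 0.0447, 0.0943]
tcp_rot: [0.556, 0.831, -0.006, -0.015]
contact_force: [-6.6, 1.2, 14.7]
opening: 0.422
```

```bash
python3 -c "
from h import *
st(.5435,.044,.094)
c,w=snap('wrist','w21')
print([proj(c,[.541,.045,z],True).round(1) for z in (.112,.116,.120,.128)])
w=cv2.resize(w[140:320,160:360],(800,720),interpolation=cv2.INTER_CUBIC)[:600]
cv2.imwrite('pics/w21c.png',cv2.convertScaleAbs(w,alpha=1.5,beta=10))
"
```

```text
t 25.87 p [0.5413 0.0447 0.0943] xaxis [-0.38   0.925  0.018] z [-0.032  0.006 -0.999] tool delta [-0.0014  0.0018  0.0002] F [-6.6  1.2 14.7] op 0.422
yaw_y 22.39 tq [ 0.28  1.08 -0.01]
[array([254.6, 271.7]), array([254.3, 276.6]), array([254. , 281.7]), array([253.3, 292.7])]
```

View pics/w21c.png

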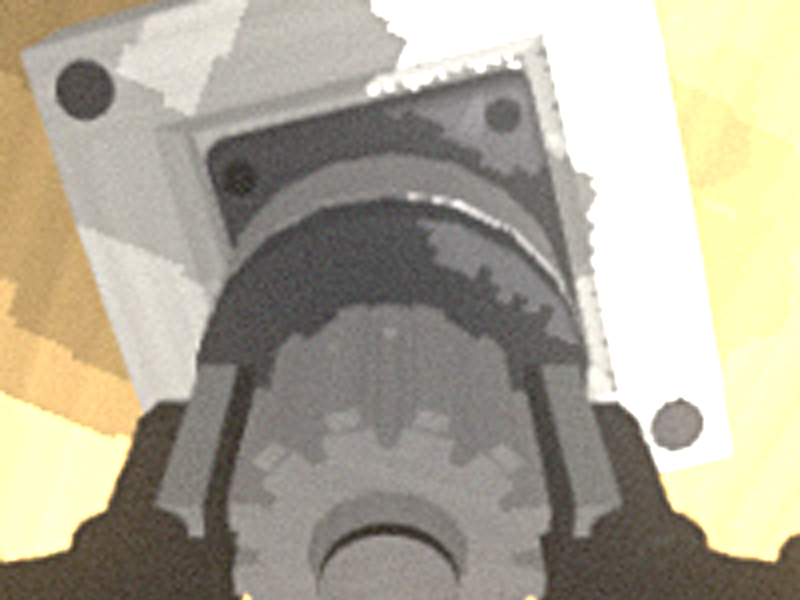

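```bash
python3 -c "
from h import *
for i in range(6):
    c,w=snap('wrist','w22')
st(.5435,.044,.094)
s,im=snap('side','s22')
b=cv2.convertScaleAbs(cv2.resize(w[240:330,200:310],None,fx=5,fy=5,interpolation=cv2.INTER_CUBIC),alpha=1.6,beta=10)
for z in (.116,.128):
  for r in ((.0075,) if z>.12 else (.009,)):
    for t in np.linspace(0,2*np.pi,60):
      p=5*(proj(c,[.541+r*np.cos(t),.045+r*np.sin(t),z],True)+.5-[200,240]); cv2.circle(b,tuple(int(v) for v in p),1,(0,0,255) if z>.12 else (0,255,0),-1)
cv2.imwrite('pics/w22c.png',b)
"
```

```text
t 26.22 p [0.5414 0.0447 0.0943] xaxis [-0.38   0.925  0.018] z [-0.032  0.006 -0.999] tool delta [-0.0014  0.0017  0.0003] F [-6.2  0.8 14.5] op 0.417
yaw_y 22.38 tq [ 0.3   1.05 -0.01]
```

View pics/w22c.png

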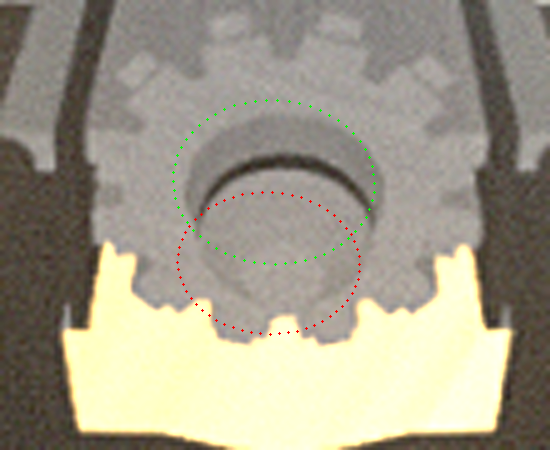

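```bash
python3 -c "
from h import *
import pickle
c=pickle.load(open('pics/w22.pkl','rb')); w=cv2.imread('pics/w22.png')
def rng(z,r,x=.541,y=.045):
    P=np.array([5*(proj(c,[x+r*np.cos(t),y+r*np.sin(t),z],True)+.5-[200,240]) for t in np.linspace(0,6.283,200)]); return P.min(0).round(0),P.max(0).round(0)
for z,r in ((.116,.009),(.1175,.009),(.119,.009),(.120,.0075),(.121,.0075),(.121,.0065),(.122,.0075),(.126,.0075),(.128,.006),(.128,.0075)): print(z,r,*rng(z,r))
b=cv2.convertScaleAbs(cv2.resize(w[255:310,225:290],None,fx=10,fy=10,interpolation=cv2.INTER_CUBIC),alpha=2.2,beta=-60)
cv2.imwrite('pics/w22d.png',b)
"
```

```text
0.116 0.009 [173. 100.] [375. 264.]
0.1175 0.009 [172. 109.] [375. 274.]
0.119 0.009 [170. 118.] [375. 284.]
0.12 0.0075 [186. 139.] [358. 278.]
0.121 0.0075 [185. 146.] [359. 285.]
0.121 0.0065 [197. 156.] [347. 276.]
0.122 0.0075 [184. 152.] [359. 291.]
0.126 0.0075 [180. 179.] [360. 320.]
0.128 0.006 [196. 208.] [342. 321.]
0.128 0.0075 [178. 192.] [360. 334.]
```

View pics/w22d.png

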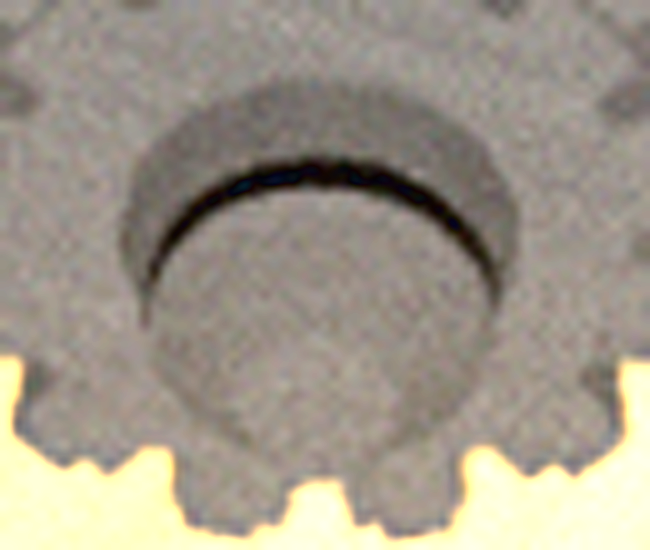

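The dark groove sits where full home predicts it: row 162 observed, 161 predicted. The push is steady at z 0.0943 m with Fz of about 14.5 N, and tool tilt is 0.03 rad. Signing off.

```bash
python3 -c "
from plant import workorder
print(workorder.sign_off())"
```

```text
the job is handed in; nothing more can be done
None
```

The shaft is standing in the nest, and the drive is meshed on it, pressed fully home and still gripped. I handed the job in at about 26 s; no verdict came back.

**What I did**
- I gripped the grey shaft, not the orange look-alike, and stood it in the smaller block. It touched the floor, and after I let go the flange looked flush with the block's top.
- I gripped the drive across two pinion teeth on each side and slid it over the shaft. It stopped on the spline tops, meshed after about 30° of turn, and I pressed it down until it stopped.

**Last checks**
- **Height:** the tool is 30 mm below where the drive stopped on the spline tops, so the collar should be pressed about 10 mm.
- **Push:** the upward reading is 14.5 N. Allowing about 4 N for the drive's weight, that is roughly 19 N of press. It held steady over several readings.
- **Groove:** the wrist camera shows the dark ring groove clear above the pinion, where a fully home drive should put it.
- **Tilt:** the tool tilt is 0.03 rad, down from a peak of about 0.075 rad while pressing.
- **Grip:** the fingers are still closed on the pinion at about 36 mm.

**What disagreed**
- A side force of about 6 N remained after I tried to ease it off.
- The wrist camera placed the shaft and the bore about 2 mm from my estimate. Both were off by the same amount, so they still line up with each other.
- I did not measure the bystander parts again, but the tool was never moved near them.

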